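Portion cedar blocks from a gate feeder and top up its reserve

TASK

Make up one portion of cedar blocks: stand the catch pan under the feeder's outlet, turn the lock knob fully anticlockwise to free the gate, and slide the gate only partway open so that the four blocks in the portion cell drop into the pan, never so far that the reserve bay opens. Also put every cedar block lying loose on the table into the feeder's reserve bay, where they must stay. Finish with the gate shut, the lock knob turned fully clockwise, the pan with its four blocks back upright on the packing mat, and the other things on the table left alone.

Things in the scene. Friction and masses are not known exactly. Their poses are not given: they have to be found in the camera images.
- feeder: The feeder, fixed: clear open-topped bin on two grey side plates. Origin: on the table under the bin's centre; its y axis runs along the bin, z up; place and yaw vary. Bin inside: x -40 to 40 mm; reserve bay y -70 to 20, divider y 20 to 23, portion cell y 23 to 69.5 mm; outer walls 4 mm; rim 150 mm above the table, floor (the gate's top) at 76 mm.
- portion_cell (a point): Centre of the portion cell's floor, fixed at feeder (0, 46.5, 76) mm. Pan home: its body origin straight below. It goes in from the +y end through the tunnel under the bin: side plates 4 mm thick, inner faces at x -61 and 61 mm, y -74 to 74, 72 mm high, fixed back stop with its near face at y -9 mm.
- reserve_bay (a point): Centre of the reserve bay's floor, fixed at feeder (0, -25, 76) mm; the bay is open above. Blocks can be let fall into it from just above the rim.
- gate (a joint): The slide gate, the bin's steel floor plate: 0 m = shut, growing to 0.14 as it is drawn along the feeder's -y. Its free edge uncovers the portion cell first: at 0.05 m the cell is all open, from about 0.065 m on reserve blocks may fall. About 2 N of friction; it stays where it is left. It is blocked shut by a cam until the lock knob is turned past about 1.2 rad.
- gate_grip (a point): Centre of the top of the gate's handle, a black upright block 16 mm (feeder's x) by 24 mm (y) and 50 mm high, standing on the plate, top 126 mm above the table; at feeder (0, -190) mm when shut; moves with the gate.
- lock (a joint): The lock knob: 0 = clockwise end stop (seen from above), gate locked; 1.4 rad = anticlockwise end stop, gate free; it turns anticlockwise as the value grows; friction 0.06 N m.  Starts locked, not always quite at the stop.
- lock_grip (a point): On the knob's upright axis, 135 mm above the table, at feeder (0, -125) mm. Black disc 44 mm across with a bar grip, 42 mm long, 14 mm thick, top 142 mm and foot 110 mm up. The point turns with the knob: the bar lies along its x axis, which is the feeder's x at 0 rad. It stands on a grey bridge over the gate: feeder y -145 to -105, x -63 to 63 mm, top at 98 mm.
- mat: The packing mat: thin black rubber sheet, 200 mm (its x) by 260 mm (its y), 1 mm, lying flat; things slide over its edge freely. Origin: its centre. Fixed.
- pan: The catch pan, loose, 0.2 to 0.33 kg: aluminium tray 108 mm (its x) by 98 mm (its y), 45 mm high, walls and floor 4 mm; origin: centre of the tray's underside. From its +y side a 26 mm wide foot strip lies on the table and carries a black handle post 100 mm from the origin. It slides on the table; under the feeder the handle points out along the feeder's +y.
- pan_grip (a point): Centre of the top of the pan's handle post: 16 mm square, top 85 mm above the table, at the pan's (0, 100) mm.
- pan_mid (a point): Centre of the pan's whole footprint (tray and handle together 108 by 158 mm) at table height, at the pan's (0, 30, 0) mm.
- portion1: Origin at the centre of one of the four cedar blocks of the portion, plain wood, 34 mm square (its x and y), 20 mm thick (z), 14 g; at the start in the feeder's portion cell, in two stacks of two.
- portion2: Origin at the centre of one of the four cedar blocks of the portion, plain wood, 34 mm square (its x and y), 20 mm thick (z), 14 g; at the start in the feeder's portion cell, in two stacks of two.
- portion3: Origin at the centre of one of the four cedar blocks of the portion, plain wood, 34 mm square (its x and y), 20 mm thick (z), 14 g; at the start in the feeder's portion cell, in two stacks of two.
- portion4: Origin at the centre of one of the four cedar blocks of the portion, plain wood, 34 mm square (its x and y), 20 mm thick (z), 14 g; at the start in the feeder's portion cell, in two stacks of two.
- loose1: Origin at the centre of a cedar block of the same kind, lying flat on the table at the start (10 mm up), in front of the feeder; may be absent: two to four are there.
- loose2: Origin at the centre of a cedar block of the same kind, lying flat on the table at the start (10 mm up), in front of the feeder; may be absent: two to four are there.
- loose3: Origin at the centre of a cedar block of the same kind, lying flat on the table at the start (10 mm up), in front of the feeder; may be absent: two to four are there.
- loose4: Origin at the centre of a cedar block of the same kind, lying flat on the table at the start (10 mm up), in front of the feeder; may be absent: two to four are there.
- tape_roll: Bystander: roll of packing tape, 94 mm across, 48 mm high, lying flat; origin: centre of its underside.
- carton: Bystander: small cardboard carton 80 by 110 by 60 mm behind the work; origin: centre of its underside.
- pen_cup: Bystander: grey pen cup, 72 mm across, 95 mm high, with pens; origin: centre of its underside.
Not all that is in view belongs to the job. There is more than one size of the pan; the job needs the smaller.

How it is judged:
By the outcome, as a careful person would: the job done as asked, in the order asked, and still so for the second after the job is handed in, with the robot touching nothing.
Of loose1, loose2, loose3, loose4 only 2 to 4 are there at a start; the rules pass over those that are not, and their reading is None.
At some moment in a run one of loose1, loose2, loose3, loose4 may be knocked a few centimetres aside while the robot is not near it.
Once in a run the grip may slacken for a moment while it holds something.
It also fails if it takes over 210 s, if anything falls off the work surface, if the arm or the gripper's body presses on something with over 40 N, if the wrist force passes 120 N, or if a joint passes its speed limit or range.

ROBOT

A 6-joint arm with a two-finger parallel gripper is mounted at the origin on the work surface. World frame = base frame: x ahead of the robot, y to its left, z up, the work surface at z = 0. Lengths are in m, angles in degrees, forces in N, time in s.
With the tool pointing down it reaches from about 0.35 to 0.875 m from the base axis. Payload 4.2 kg.
Tool frame: the origin (TCP) lies between the finger pads; the fingertips stand 8 mm ahead of it and the grasp point (between the pads) lies 11 mm behind it; x points along the fingers, y is the direction in which the jaws open and shut, and the axes are right-handed (so a half turn about x gives the same grasp; the last joint's range is limited). The gripper opens to 87 mm and grips with 3 to 60 N. Pads are 19 mm wide; open, the fingers measure 117 mm over their backs; the gripper's body (75 mm by 190 mm) begins 51 mm behind the grasp point.
Start: joints at [89.187, 22.042, 0.453, 0, -68.411, -14.817], TCP at [0.168, 0.602, 0.231] pointing down, gripper open.
Joint ranges: [-179.83, 179.83], [-69.29, 118.12], [-61.27, 80.66], [-181.25, 117.63], [-171.15, -9.14], [-177.46, 177.46]. Speed limits (degrees/s): [159.86, 159.86, 180, 180, 180, 180].

INTERFACE

Orientations are given as a 3x3 rotation matrix whose columns are the frame's x, y, z axes.
In Python, from station import r gives the robot as it stands. The module is installed in compiled form; this text tells all that it offers.
- The arm moves only by the tool move_arm, never from a script. Its argument "increments" is one flat list of numbers, 7 for each row, row after row: the turn, a rotation vector about the tool's x, y, z in degrees, then the shift along the tool's x, y, z in m, then the finger opening in m, from 0 to 0.087. A call has 1 to 12 rows; each row is the pose to reach, as a shift and turn from the pose commanded when the call began, along the tool's axes at that moment; what a row does not reach only later rows make up. A row lasts 1/12 s, in which the tool goes at most 41.7 mm and 7.16 degrees, less where a joint would pass 70% of its speed; a pose out of reach is approached as far as the arm can. A call with a gripper value outside its range is refused whole. The fingers move at their own pace and stop on an object; the grip force is fixed at half the most. Time passes only in rows, so rows that repeat a pose let the fingers close. It gives the time, the measured TCP pose, the force and the opening at its end, in the units of the state.
- r.sense(): the state, without advancing time (a new reading comes with each control period).
- r.capture(name): name is "scene" or "top" or "wrist"; returns the picture (400x640x3 uint8, red, green, blue); there is no depth.
- r.calibration(name): a dict with "fx", "fy", "cx", "cy" (pixels), "D" ([k1, k2, p1, p2, k3] as OpenCV has them; the pictures are not rectified), "rvec" (rotation vector, rad) and "tvec" (3), from world to camera coordinates, as OpenCV has them; the wrist camera has in their place "tool_from_camera" (4x4, takes a point from camera to tool coordinates, whose origin is the TCP and whose axes are the tool frame's). Camera axes: x right, y down, z forward; pixel columns grow to the right and rows downward; lengths in m; the calibration is good to about 2 mm. A picture is of the moment at which its call begins: read the wrist's pose just before it. calibration takes no time and is no camera call.
- r.finish_job(): hands the job in, once; it reports no verdict.
The state is a dict: "time_s": time; "joints": joint angles; "joint_velocities": joint speeds; "effort": joint torques, N m; "tcp_pos": TCP position; "ee_rot": TCP orientation; "wrist_force": force on the tool from outside, world axes, zero at the start; "moment": the same for the moment, N m; "gripper_width": opening from 0.0 (shut) to 1.0 (fully open).
Only numpy, scipy, OpenCV 4.12 (cv2) and the standard library are available. Lean on these libraries where they do the work, as an engineer would, in place of code of your own. Each camera call takes 0.05 s, during which the arm holds its last target.

## Working session

There is one attempt and no reset: what is moved stays moved. The work goes in short steps, Python scripts to look and compute and a tool call to move; the robot and the scene stay as the last step left them, time stands still between calls to the robot, and variables do not carry over. Pictures are saved under pics/ and viewed, and the job is handed in when it is done.

Besides the shell and the picture viewer there is one more tool, called after ">>>" as name(argument=value, ...) on one line, values as JSON. move_arm: Moves the arm, as the interface text tells. Its arguments: {"type":"object","properties":{"increments":{"type":"array","items":{"type":"number"}}},"required":["increments"]}

```bash
ls; mkdir -p pics
python3 - <<'E'
from station import r
import cv2,json
s=r.sense(); print(s)
for n in ("scene","top","wrist"):
    im=r.capture(n); cv2.imwrite(f"pics/{n}0.png",im[:,:,::-1]); print(n,r.calibration(n))
E
```

```text
pics
{'time_s': 0.0, 'joints': array([ 8.91883721e+01,  2.20917989e+01,  3.80215181e-01, -2.90357017e-02,
       -6.84114805e+01, -1.48174869e+01]), 'joint_velocities': array([ 0.00354982, -0.04006914, -0.04536429,  0.00817943, -0.01064264,
       -0.0040981 ]), 'effort': array([-5.59770751e-05, -3.90669858e+01,  1.87403512e+01,  4.21979383e+00,
        1.09448718e-02, -1.98202406e-04]), 'tcp_pos': array([0.16819422, 0.60133759, 0.22945151]), 'ee_rot': array([[-5.01595821e-04, -2.69588712e-01, -9.62975428e-01],
       [-2.14093877e-03, -9.62973053e-01,  2.69589162e-01],
       [-9.99997582e-01,  2.19689622e-03, -9.41496651e-05]]), 'wrist_force': array([0.66510885, 0.06163002, 1.38130524]), 'moment': array([-0.00977142, -0.0242515 ,  0.01062254]), 'gripper_width': 1.0020842894326605}
scene {'fx': 419.92923154538164, 'fy': 419.92923154538164, 'cx': 317.1316451439233, 'cy': 200.68241440866345, 'D': array([-0.10540328,  0.        ,  0.        ,  0.        ,  0.        ]), 'rvec': array([ 1.67934115,  1.74248763, -0.78886415]), 'tvec': array([ 0.01463191, -0.24341586,  1.5500353 ])}
top {'fx': 364.31046633060384, 'fy': 364.31046633060384, 'cx': 313.4360132511511, 'cy': 196.23895187287258, 'D': array([0.02148211, 0.        , 0.        , 0.        , 0.        ]), 'rvec': array([ 2.13371132, -2.108651  ,  0.18266732]), 'tvec': array([-0.0051226 ,  0.5097696 ,  0.91303014])}
wrist {'fx': 322.78161280136896, 'fy': 322.78161280136896, 'cx': 316.4676149461971, 'cy': 199.2262602534301, 'D': array([-0.04061404,  0.        ,  0.        ,  0.        ,  0.        ]), 'tool_from_camera': array([[-4.09889880e-04, -2.88410862e-01,  9.57506661e-01,
        -1.54422257e-01],
       [ 9.99999547e-01,  7.04856454e-04,  6.40390272e-04,
         6.88723082e-04],
       [-8.59600260e-04,  9.57506490e-01,  2.88410442e-01,
        -7.92188870e-02],
       [ 0.00000000e+00,  0.00000000e+00,  0.00000000e+00,
         1.00000000e+00]])}
```

View pics/scene0.png

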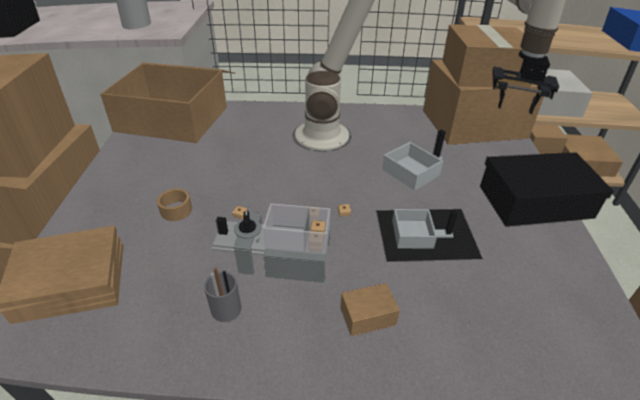

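View pics/top0.png

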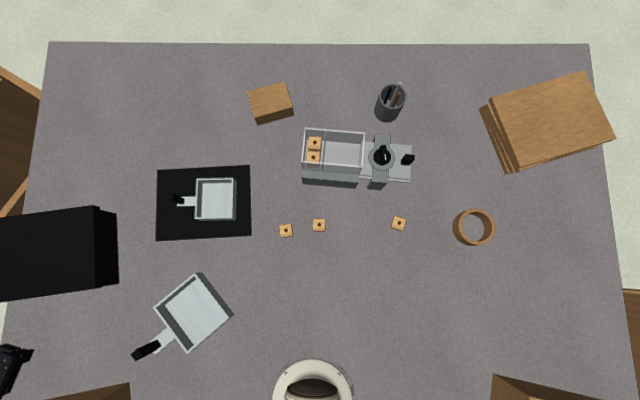

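View pics/wrist0.png

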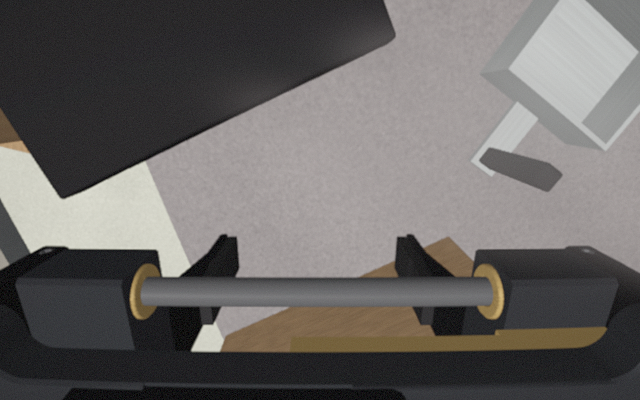

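Top view: the feeder is at about (335,150), with its gate handle at (408,160). The small pan sits on the black mat at (215,198), with its handle pointing left. The bigger pan is at (193,312). There are loose blocks at (286,230), (319,225) and (399,223). The next step is to measure these.

```bash
cat > h.py <<'E'
import numpy as np, cv2
from station import r
from scipy.spatial.transform import Rotation as R
def cam(name,state=None):
    c=r.calibration(name); K=np.array([[c['fx'],0,c['cx']],[0,c['fy'],c['cy']],[0,0,1.]])
    if name=='wrist':
        T=np.eye(4);T[:3,:3]=state['ee_rot'];T[:3,3]=state['tcp_pos'];M=T@c['tool_from_camera'];Rw=M[:3,:3];o=M[:3,3]
    else:
        Rc=cv2.Rodrigues(c['rvec'])[0];Rw=Rc.T;o=-Rc.T@c['tvec']
    return K,c['D'],Rw,o
def rays(C,px):
    K,D,Rw,o=C
    p=cv2.undistortPoints(np.array(px,float).reshape(-1,1,2),K,D).reshape(-1,2)
    return o,(Rw@np.c_[p,np.ones(len(p))].T).T
def plane(C,px,z):
    o,d=rays(C,px); return o+d*((z-o[2])/d[:,2])[:,None]
def proj(C,P):
    K,D,Rw,o=C
    rv=cv2.Rodrigues(Rw.T)[0]; return cv2.projectPoints(np.array(P,float).reshape(-1,1,3),rv,-Rw.T@o,K,D)[0].reshape(-1,2)
def tri(Cs,pxs):
    A=np.zeros((3,3));b=np.zeros(3)
    for C,p in zip(Cs,pxs):
        o,d=rays(C,[p]);d=d[0]/np.linalg.norm(d[0]);M=np.eye(3)-np.outer(d,d);A+=M;b+=M@o
    return np.linalg.solve(A,b)
E
python3 - <<'E'
import cv2,numpy as np
t=cv2.imread('pics/top0.png')
cv2.imwrite('pics/z1.png',cv2.resize(t[110:200,285:425],None,fx=5.5,fy=5.5,interpolation=cv2.INTER_CUBIC))
cv2.imwrite('pics/z2.png',cv2.resize(t[155:250,145:285],None,fx=5.5,fy=5.5,interpolation=cv2.INTER_CUBIC))
cv2.imwrite('pics/z3.png',cv2.resize(t[205:245,270:420],None,fx=5.2,fy=5.2,interpolation=cv2.INTER_CUBIC))
s=cv2.imread('pics/scene0.png')
cv2.imwrite('pics/z4.png',cv2.resize(s[190:285,205:365],None,fx=5,fy=5,interpolation=cv2.INTER_CUBIC))
E
```

```text
(no output)
```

View pics/z1.png

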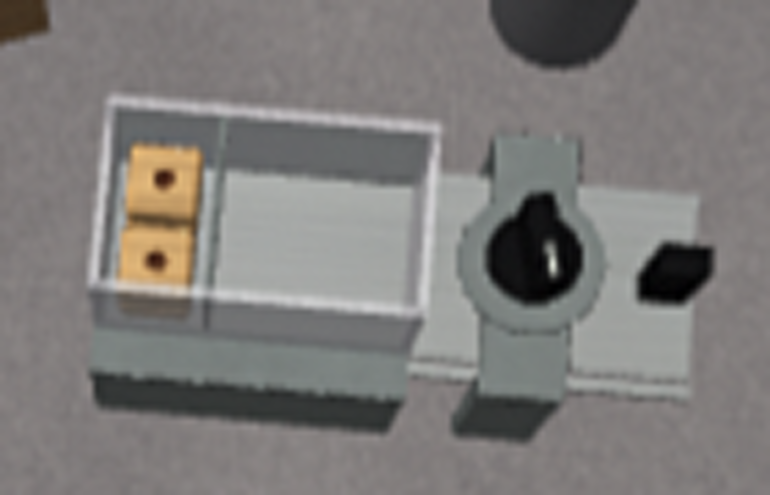

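View pics/z2.png

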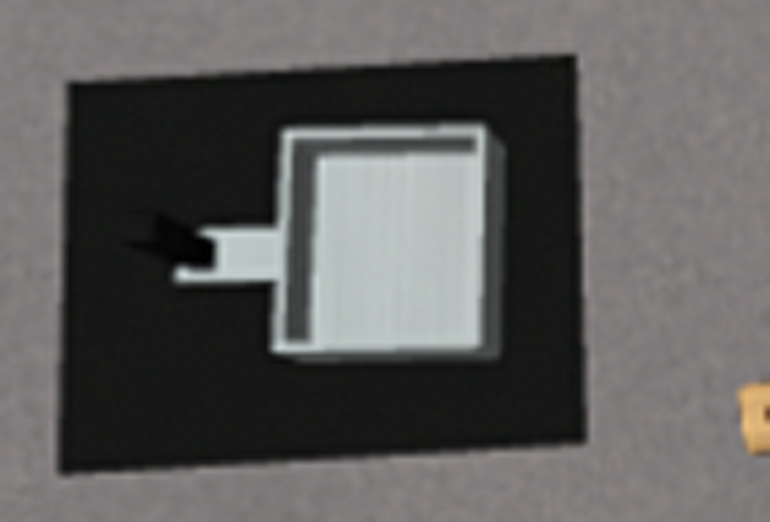

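View pics/z3.png

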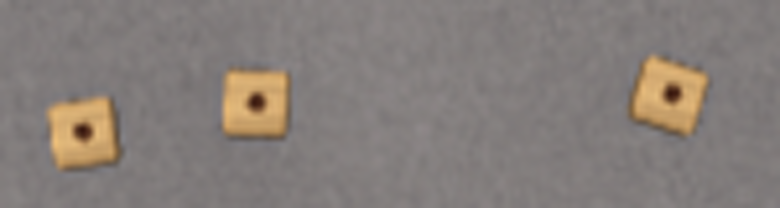

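View pics/z4.png

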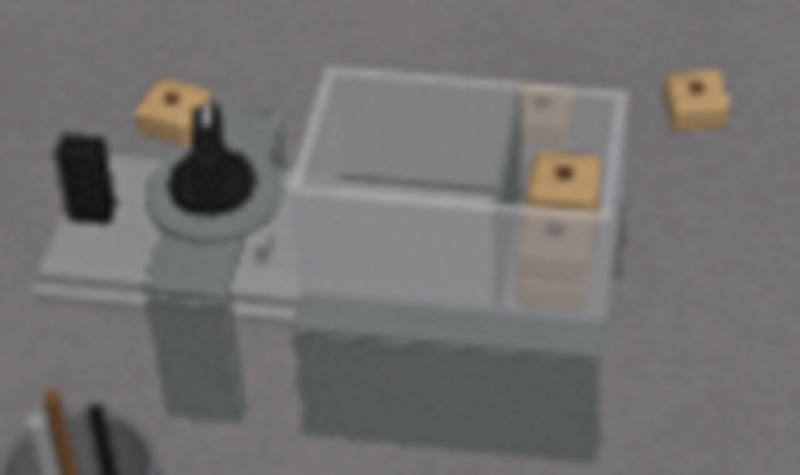

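Run:
```python
from h import *
np.set_printoptions(precision=4,suppress=True)
C=cam('top')
# rim
z=np.array([(110,98),(440,125),(428,315),(92,285)])/5.5+[285,110]
P=plane(C,z,.15); print('rim',P, 'edges',[np.linalg.norm(P[i]-P[(i+1)%4]) for i in range(4)],'c',P.mean(0))
d=P[0]-P[1]+P[3]-P[2]; print('yaw y-axis',np.degrees(np.arctan2(-d[0],d[1])))
im=cv2.imread('pics/top0.png')
hsv=cv2.cvtColor(im,cv2.COLOR_BGR2HSV)
m=cv2.inRange(hsv,(8,60,120),(25,220,255))
m=cv2.morphologyEx(m,cv2.MORPH_CLOSE,np.ones((3,3)))
for c in cv2.findContours(m,0,2)[0]:
    a=cv2.contourArea(c)
    if 80<a<400:
        rr=cv2.minAreaRect(c); Q=plane(C,cv2.boxPoints(rr),.02); e=[np.linalg.norm(Q[i]-Q[(i+1)%4]) for i in range(2)]
        v=Q[1]-Q[0]; print(rr[0],a,'at',Q.mean(0),e,np.degrees(np.arctan2(v[1],v[0]))%90)
# mat
z=np.array([(68,83),(577,57),(586,440),(58,472)])/5.5+[145,155]
P=plane(C,z,.001); print('mat',P,[np.linalg.norm(P[i]-P[(i+1)%4]) for i in range(4)],P.mean(0))
z=np.array([(283,128),(490,124),(484,352),(272,352)])/5.5+[145,155]
P=plane(C,z,.046); print('pan rim',P,[np.linalg.norm(P[i]-P[(i+1)%4]) for i in range(4)],P.mean(0))
d=P[0]-P[1]+P[3]-P[2]; print('pan yaw',np.degrees(np.arctan2(-d[0],d[1])))
z=np.array([(110,98),(440,125),(428,315),(92,285)])
print('gate handle',plane(C,np.array([(700,255)])/5.5+[285,110],.126), 'knob',plane(C,np.array([(538,260)])/5.5+[285,110],.11))
print('big pan handle',plane(C,[(140,354)],.085),'tape',plane(C,[(474,226)],.048),'cup',plane(C,[(391,96)],.09),'carton',plane(C,[(268,97)],.06))
```

```text
rim [[ 0.6594  0.0223  0.15  ]
 [ 0.6482 -0.123   0.15  ]
 [ 0.562  -0.1167  0.15  ]
 [ 0.574   0.0287  0.15  ]] edges [np.float64(0.1457131455961461), np.float64(0.08642143819142563), np.float64(0.1459346588484114), np.float64(0.08568984563785756)] c [ 0.6109 -0.0472  0.15  ]
yaw y-axis -4.565999633170029
(285.44000244140625, 230.07998657226562) 135.5 at [0.4223 0.0746 0.02  ] [np.float64(0.03320078180525246), np.float64(0.03396922579825057)] 8.818977214025566
(319.0, 224.0) 135.5 at [ 0.4395 -0.0146  0.02  ] [np.float64(0.03213318103146174), np.float64(0.03211473053493456)] 0.6620967404361693
(398.1000061035156, 222.70001220703125) 145.0 at [ 0.4456 -0.2252  0.02  ] [np.float64(0.03426519401166185), np.float64(0.03489309190253858)] 70.41292054374577
(14.711852073669434, 197.477294921875) 243.5 at [0.503  0.8042 0.02  ] [np.float64(0.11901846941697031), np.float64(0.020883595606972737)] 58.56962394269053
(313.7078857421875, 148.5674285888672) 297.5 at [0.6494 0.0022 0.02  ] [np.float64(0.07352157293265868), np.float64(0.03734540941550403)] 85.67385276652848
(18.720205307006836, 83.8
[... 179 characters left out ...]
01 ]
 [0.4095 0.1678 0.001 ]
 [0.3912 0.4261 0.001 ]] [np.float64(0.2587528189267649), np.float64(0.19526470921982964), np.float64(0.2589918120000702), np.float64(0.19708319197472482)] [0.4982 0.3035 0.001 ]
pan rim [[0.5551 0.3129 0.046 ]
 [0.5582 0.2129 0.046 ]
 [0.4472 0.2099 0.046 ]
 [0.4462 0.3104 0.046 ]] [np.float64(0.1000841843789811), np.float64(0.11100445631811566), np.float64(0.10046409383589124), np.float64(0.1089876821898029)] [0.5017 0.2615 0.046 ]
pan yaw 1.1939640410076202
gate handle [[ 0.5972 -0.241   0.126 ]] knob [[ 0.599 -0.172  0.11 ]]
big pan handle [[0.1244 0.4    0.085 ]] tape [[ 0.4363 -0.4127  0.048 ]] cup [[ 0.7725 -0.2005  0.09  ]] carton [[0.7816 0.1284 0.06  ]]
```

```bash
cat >> h.py <<'E'
FO=np.array([0.611,-0.0472]);FY=-4.57
def f2w(x,y,z=0):
    a=np.radians(FY);return np.array([FO[0]+x*np.cos(a)-y*np.sin(a),FO[1]+x*np.sin(a)+y*np.cos(a),z])
def w2f(p):
    a=np.radians(FY);d=np.array(p[:2])-FO;return np.array([d[0]*np.cos(a)+d[1]*np.sin(a),-d[0]*np.sin(a)+d[1]*np.cos(a)])
def Rt(th):
    a=np.radians(th);y=[np.cos(a),np.sin(a),0];x=[0,0,-1];return np.array([x,y,np.cross(x,y)]).T
def goto(*wps,s=None):
    """wps: (x,y,z,theta): print rows relative to the measured pose"""
    s=s or r.sense(); R0=s['ee_rot'];p0=s['tcp_pos']
    prev=(p0,R0)
    for x,y,z,th in wps:
        Rg=Rt(th);p=np.array([x,y,z]);rv=np.degrees(R.from_matrix(R0.T@Rg).as_rotvec());sh=R0.T@(p-p0)
        n=max(np.linalg.norm(p-prev[0])/.0417,np.degrees(R.from_matrix(prev[1].T@Rg).magnitude())/7.16)
        prev=(p,Rg); print('row',np.round(rv,1).tolist(),np.round(sh,4).tolist(),'n>=%.1f'%n)
def st():
    s=r.sense();y=s['ee_rot'][:,1];print('t%.2f'%s['time_s'],'tcp',np.round(s['tcp_pos'],4),'th%.1f'%np.degrees(np.arctan2(y[1],y[0])),'F',np.round(s['wrist_force'],1),'w',round(s['gripper_width'],3),'j',np.round(s['joints'],0));return s
E
python3 -c "
from h import *
goto((.27,.40,.33,181.2),(.498,.345,.25,181.2))"
```

```text
row [73.2, -0.1, -0.1] [-0.1, 0.1668, -0.1523] n>=10.2
row [73.2, -0.1, -0.1] [-0.02, 0.1581, -0.3867] n>=5.9
```

>>> move_arm(increments=[73.2,0,0,-0.1,0.167,-0.152,0.087,73.2,0,0,-0.1,0.167,-0.152,0.087,73.2,0,0,-0.1,0.167,-0.152,0.087,73.2,0,0,-0.1,0.167,-0.152,0.087,73.2,0,0,-0.1,0.167,-0.152,0.087,73.2,0,0,-0.1,0.167,-0.152,0.087,73.2,0,0,-0.02,0.158,-0.387,0.087,73.2,0,0,-0.02,0.158,-0.387,0.087,73.2,0,0,-0.02,0.158,-0.387,0.087,73.2,0,0,-0.02,0.158,-0.387,0.087,73.2,0,0,-0.02,0.158,-0.387,0.087,73.2,0,0,-0.02,0.158,-0.387,0.087])

```text
time_s: 1.15
tcp_pos: [0.5002, 0.3444, 0.2495]
ee_rot: [[-0.001, -1.0, -0.019], [-0.0, -0.019, 1.0], [-1.0, 0.001, -0.0]]
wrist_force: [0.7, 1.7, -0.4]
gripper_width: 0.996
```

```bash
python3 -c "
from h import *
goto((.498,.345,.25,181.2))"
```

```text
row [-0.1, -0.0, -0.0] [-0.0005, 0.0022, 0.0006] n>=0.1
```

```bash
python3 -c "
from h import *
im=r.capture('wrist');cv2.imwrite('pics/w1.png',im[:,:,::-1]);st()"
```

```text
t1.20 tcp [0.5044 0.3423 0.2452] th-179.1 F [ 4.3  1.9 -0.4] w 1.0 j [ 49.  20.  -0.   0. -70. -49.]
```

View pics/w1.png

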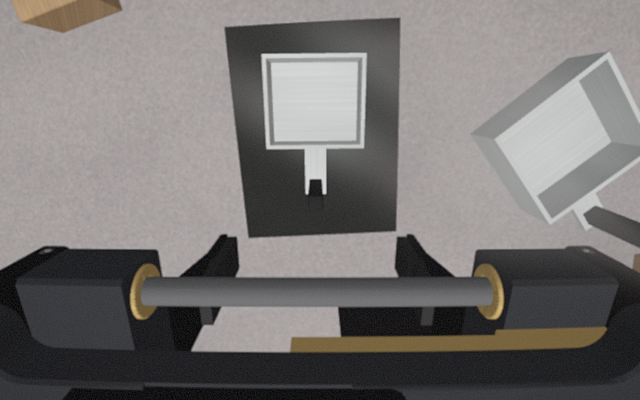

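```bash
python3 -c "
from h import *
s=st();im=r.capture('wrist')[:,:,::-1];cv2.imwrite('pics/w2.png',im);np.save('w2.npy',np.r_[s['tcp_pos'],s['ee_rot'].ravel()])
z=cv2.resize(im[140:220,270:370],None,fx=7,fy=7,interpolation=cv2.INTER_CUBIC);z=np.clip(z.astype(float)*3,0,255).astype('uint8');cv2.imwrite('pics/w2z.png',z)
C=cam('wrist',s)
z=np.array([(262,54),(366,54),(365,147),(267,149)]);P=plane(C,z,.046);print(P,P.mean(0),[np.linalg.norm(P[i]-P[(i+1)%4]) for i in range(4)])
"
```

```text
t1.20 tcp [0.5044 0.3423 0.2452] th-179.1 F [ 4.3  1.9 -0.4] w 1.0 j [ 49.  20.  -0.   0. -70. -49.]
[[0.56097072 0.21445946 0.046     ]
 [0.4551375  0.21273205 0.046     ]
 [0.45093039 0.30728006 0.046     ]
 [0.55813989 0.31118292 0.046     ]] [0.50629463 0.26141362 0.046     ] [np.float64(0.10584731074697301), np.float64(0.0946415575666255), np.float64(0.1072805216385162), np.float64(0.09676487719089683)]
```

View pics/w2z.png

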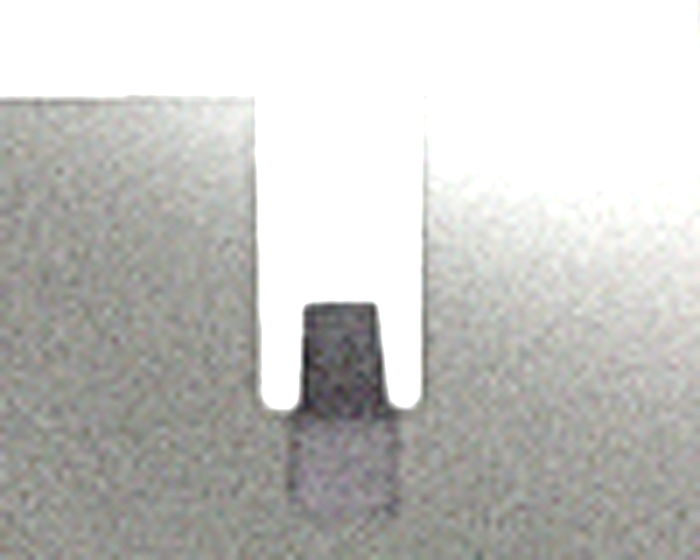

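```bash
python3 -c "
from h import *
v=np.load('w2.npy');s=dict(tcp_pos=v[:3],ee_rot=v[3:].reshape(3,3));C=cam('wrist',s)
print(plane(C,[(270+344/7,140+464/7)],.086))
z=np.array([(290,412),(400,412),(400,515),(290,515)])/7+[270,140];print(plane(C,z,.086))
"
```

```text
[[0.50046083 0.36331962 0.086     ]]
[[0.50843101 0.35553519 0.086     ]
 [0.49249491 0.35528484 0.086     ]
 [0.49208871 0.37105418 0.086     ]
 [0.50824415 0.37130578 0.086     ]]
```

```bash
python3 -c "
from h import *
goto((.5005,.3633,.15,181.7),(.5005,.3633,.066,181.7))"
```

```text
row [-0.9, -0.3, -0.3] [0.0957, 0.0002, 0.021] n>=2.3
row [-0.9, -0.3, -0.3] [0.1797, -0.0002, 0.0214] n>=2.0
```

>>> move_arm(increments=[-0.9,-0.3,-0.3,0.095,0,0.021,0.087,-0.9,-0.3,-0.3,0.095,0,0.021,0.087,-0.9,-0.3,-0.3,0.095,0,0.021,0.087,-0.9,-0.3,-0.3,0.12,0,0.021,0.087,-0.9,-0.3,-0.3,0.15,0,0.021,0.087,-0.9,-0.3,-0.3,0.18,0,0.021,0.087,-0.9,-0.3,-0.3,0.18,0,0.021,0.087,-0.9,-0.3,-0.3,0.18,0,0.021,0.087])

```text
time_s: 1.92
tcp_pos: [0.4972, 0.3659, 0.0695]
ee_rot: [[0.003, -0.999, -0.037], [0.002, -0.037, 0.999], [-1.0, -0.003, 0.002]]
wrist_force: [0.3, -0.0, 0.4]
gripper_width: 1.002
```

```bash
python3 -c "
from h import *
s=st();im=r.capture('wrist')[:,:,::-1];cv2.imwrite('pics/w3.png',im)
goto((.5005,.3633,.066,181.7))"
```

```text
t1.92 tcp [0.4972 0.3659 0.0695] th-177.9 F [ 0.3 -0.   0.4] w 1.002 j [ 51.  30. -12.   0. -48. -49.]
row [0.4, 0.3, 0.4] [0.0055, -0.0019, -0.0039] n>=0.2
```

View pics/w3.png

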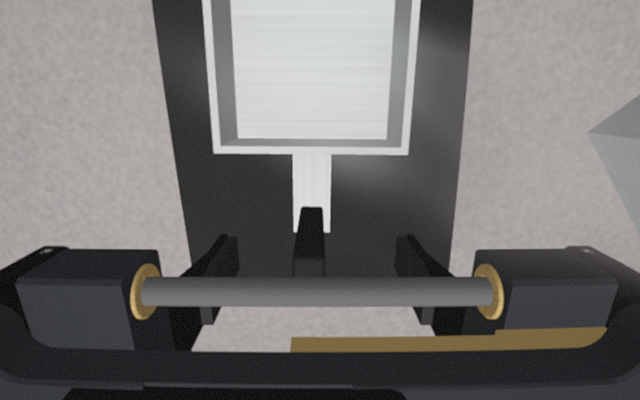

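>>> move_arm(increments=[0,0,0,0.003,-0.002,-0.003,0.087,0,0,0,0.003,-0.002,-0.003,0.087,0,0,0,0.003,-0.002,-0.003,0.0,0,0,0,0.003,-0.002,-0.003,0.0,0,0,0,0.003,-0.002,-0.003,0.0,0,0,0,0.003,-0.002,-0.003,0.0,0,0,0,0.003,-0.002,-0.003,0.0,0,0,0,0.003,-0.002,-0.003,0.0,0,0,0,0.003,-0.002,-0.003,0.0,0,0,0,0.003,-0.002,-0.003,0.0,0,0,0,0.003,-0.002,-0.003,0.0,0,0,0,0.003,-0.002,-0.003,0.0])

```text
time_s: 2.97
tcp_pos: [0.5001, 0.3635, 0.0675]
ee_rot: [[0.005, -0.999, -0.036], [0.005, -0.036, 0.999], [-1.0, -0.005, 0.005]]
wrist_force: [-0.2, 0.5, 0.1]
gripper_width: 0.327
```

```bash
python3 -c "
from h import *
s=st()
# feeder aligned path: post at feeder y=.1465 home ; staging
h=f2w(0,.1465);g=f2w(0,.355);print(h,g)
t=FY+180
goto((.59,.345,s['tcp_pos'][2],178),(g[0],g[1],s['tcp_pos'][2],t),(h[0],h[1],s['tcp_pos'][2],t))"
```

```text
t2.97 tcp [0.5001 0.3635 0.0675] th-177.9 F [-0.2  0.5  0.1] w 0.327 j [ 51.  30. -12.   0. -47. -49.]
[0.62267268 0.09883424 0.        ] [0.63928534 0.30667136 0.        ]
row [4.1, 0.3, 0.3] [0.0003, -0.0891, -0.0218] n>=2.2
row [6.6, 0.3, 0.3] [0.0004, -0.137, -0.0618] n>=1.5
row [6.6, 0.3, 0.3] [-0.0008, -0.1129, -0.2689] n>=5.0
```

>>> move_arm(increments=[0,0,0,0,0,0,0.0,0,0,0,0,0,0,0.0,0,0,0,0,0,0,0.0,0,0,0,0,0,0,0.0,0,0,0,0,0,0,0.0])

```text
time_s: 3.38
tcp_pos: [0.5002, 0.3636, 0.0676]
ee_rot: [[0.005, -0.999, -0.036], [0.005, -0.036, 0.999], [-1.0, -0.005, 0.005]]
wrist_force: [-0.3, -0.1, 0.1]
gripper_width: 0.182
```

```bash
python3 -c "
from h import *
s=st()
h=f2w(0,.1465);g=f2w(0,.355);t=FY+180
goto((.59,.345,s['tcp_pos'][2],178),(g[0],g[1],s['tcp_pos'][2],t),(h[0],h[1],s['tcp_pos'][2],t))"
```

```text
t3.38 tcp [0.5002 0.3636 0.0676] th-177.9 F [-0.3 -0.1  0.1] w 0.182 j [ 51.  30. -12.   0. -47. -49.]
row [4.1, 0.3, 0.3] [0.0004, -0.0891, -0.0218] n>=2.2
row [6.6, 0.3, 0.3] [0.0004, -0.1369, -0.0619] n>=1.5
row [6.6, 0.3, 0.3] [-0.0008, -0.1128, -0.269] n>=5.0
```

>>> move_arm(increments=[0.5,0,0,0,-0.011,-0.004,0.0,1,0,0,0,-0.022,-0.008,0.0,1.6,0,0,0,-0.034,-0.013,0.0,2.2,0,0,0,-0.046,-0.018,0.0,2.8,0,0,0,-0.058,-0.023,0.0,3.4,0,0,0,-0.07,-0.029,0.0,4.0,0,0,0,-0.082,-0.035,0.0,4.6,0,0,0,-0.094,-0.041,0.0,5.2,0,0,0,-0.106,-0.047,0.0,5.8,0,0,0,-0.118,-0.053,0.0,6.6,0,0,0,-0.13,-0.059,0.0,6.6,0,0,0,-0.137,-0.062,0.0])

```text
time_s: 4.38
tcp_pos: [0.641, 0.3054, 0.0677]
ee_rot: [[0.005, -0.997, 0.081], [0.005, 0.081, 0.997], [-1.0, -0.005, 0.006]]
wrist_force: [0.2, 1.6, -1.2]
gripper_width: 0.184
```

>>> move_arm(increments=[0,0,0,0,0,0,0.0,0,0,0,0,0,0,0.0,0,0,0,0,0,0,0.0])

```text
time_s: 4.63
tcp_pos: [0.6392, 0.3066, 0.0679]
ee_rot: [[0.005, -0.997, 0.078], [0.005, 0.078, 0.997], [-1.0, -0.005, 0.006]]
wrist_force: [0.4, -0.2, -1.2]
gripper_width: 0.183
```

```bash
python3 -c "
from h import *
s=st();im=r.capture('wrist')[:,:,::-1];cv2.imwrite('pics/w4.png',im)
im=r.capture('top')[:,:,::-1];cv2.imwrite('pics/t4.png',im);cv2.imwrite('pics/t4z.png',cv2.resize(im[100:250,140:420],None,fx=2.8,fy=2.8,interpolation=cv2.INTER_CUBIC))"
```

```text
t4.63 tcp [0.6392 0.3066 0.0679] th175.5 F [ 0.4 -0.2 -1.2] w 0.183 j [ 39.  37.   2.  -0. -54. -43.]
```

View pics/w4.png

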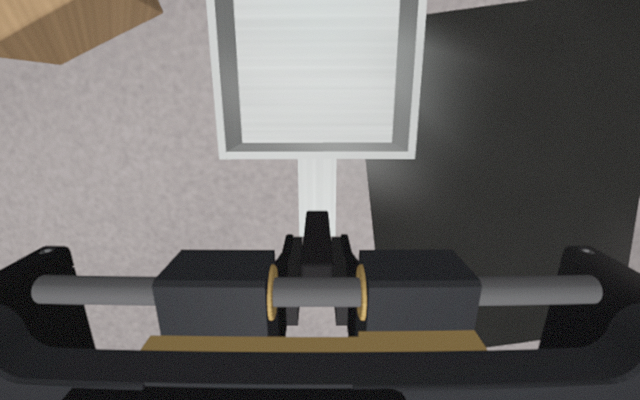

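View pics/t4z.png

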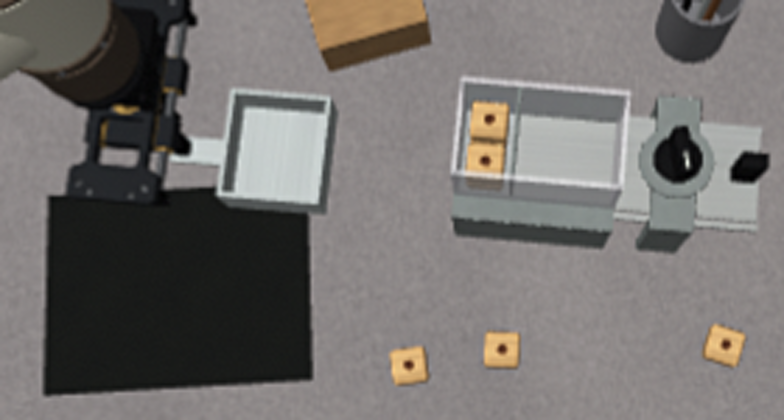

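```bash
python3 -c "
from h import *
C=cam('top')
z=np.array([(231,88),(333,96),(322,210),(218,200)])/2.8+[140,100]
P=plane(C,z,.045);print([w2f(p)*1000 for p in P],np.mean([w2f(p) for p in P],0)*1000,[np.linalg.norm(P[i]-P[(i+1)%4]) for i in range(4)])
print(w2f(r.sense()['tcp_pos'])*1000)
"
```

```text
[array([ 52.16201715, 303.6668959 ]), array([ 53.03083255, 203.6789513 ]), array([-61.15462648, 200.60531074]), array([-60.40193134, 300.7313784 ])] [ -4.09092703 252.17063409] [np.float64(0.09999171918963252), np.float64(0.11422681961291907), np.float64(0.10012889680656466), np.float64(0.11260221917278705)]
[ -0.48963315 355.20390236]
```

>>> move_arm(increments=[0,0,0,0,0,-0.01,0.0,0,0,0,0,0,-0.022,0.0,0,0,0,0,0,-0.034,0.0,0,0,0,0,0,-0.046,0.0,0,0,0,0,0,-0.058,0.0,0,0,0,0,0,-0.07,0.0,0,0,0,0,0,-0.082,0.0,0,0,0,0,0,-0.094,0.0,0,0,0,0,0,-0.106,0.0,0,0,0,0,0,-0.115,0.0,0,0,0,0,0,-0.12,0.0,0,0,0,0,0,-0.12,0.0])

```text
time_s: 5.73
tcp_pos: [0.6297, 0.1852, 0.0675]
ee_rot: [[0.004, -0.997, 0.08], [0.004, 0.08, 0.997], [-1.0, -0.004, 0.005]]
wrist_force: [0.4, -1.6, 1.7]
gripper_width: 0.178
```

```bash
python3 -c "
from h import *
s=st();print(w2f(s['tcp_pos']));im=r.capture('wrist')[:,:,::-1];cv2.imwrite('pics/w5.png',im);im=r.capture('scene')[:,:,::-1];cv2.imwrite('pics/s5.png',cv2.resize(im[150:310,200:460],None,fx=3,fy=3))
h=f2w(0,.148);goto((h[0],h[1],s['tcp_pos'][2],FY+180))"
```

```text
t5.73 tcp [0.6297 0.1852 0.0675] th175.4 F [ 0.4 -1.6  1.7] w 0.178 j [ 30.  33.  -6.  -0. -50. -35.]
[1.11309250e-04 2.33166165e-01]
row [0.1, 0.2, 0.2] [-0.0004, 0.0002, -0.0859] n>=2.1
```

View pics/w5.png

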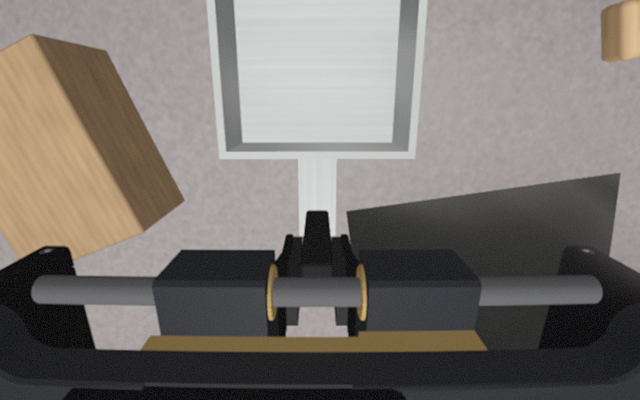

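View pics/s5.png

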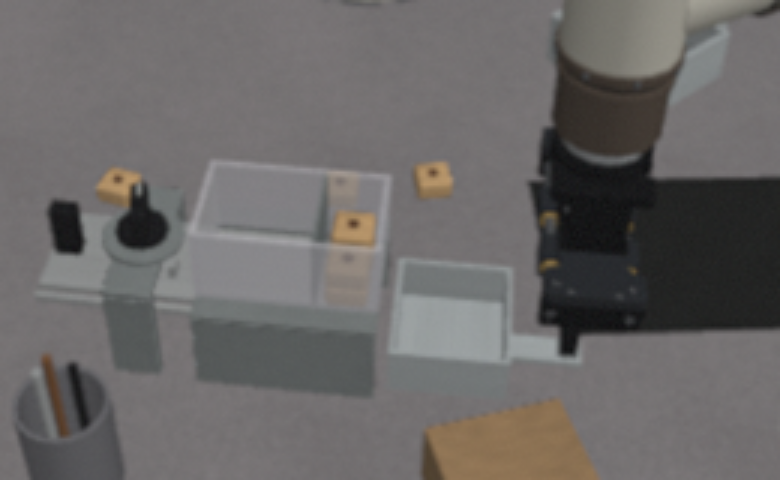

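>>> move_arm(increments=[0,0,0,0,0,-0.008,0.0,0,0,0,0,0,-0.016,0.0,0,0,0,0,0,-0.024,0.0,0,0,0,0,0,-0.032,0.0,0,0,0,0,0,-0.04,0.0,0,0,0,0,0,-0.05,0.0,0,0,0,0,0,-0.058,0.0,0,0,0,0,0,-0.066,0.0,0,0,0,0,0,-0.074,0.0,0,0,0,0,0,-0.08,0.0,0,0,0,0,0,-0.085,0.0,0,0,0,0,0,-0.085,0.0])

```text
time_s: 6.83
tcp_pos: [0.6236, 0.1008, 0.0675]
ee_rot: [[0.006, -0.997, 0.08], [0.005, 0.08, 0.997], [-1.0, -0.006, 0.006]]
wrist_force: [0.5, 1.1, 5.7]
gripper_width: 0.183
```

```bash
python3 -c "
from h import *
s=st();print(w2f(s['tcp_pos']));im=r.capture('wrist')[:,:,::-1];cv2.imwrite('pics/w6.png',im);im=r.capture('scene')[:,:,::-1];cv2.imwrite('pics/s6.png',cv2.resize(im[150:310,200:460],None,fx=3,fy=3))
"
```

```text
t6.83 tcp [0.6236 0.1008 0.0675] th175.4 F [0.5 1.1 5.7] w 0.183 j [ 24.  31. -10.  -0. -48. -28.]
[0.00072832 0.14856222]
```

View pics/w6.png

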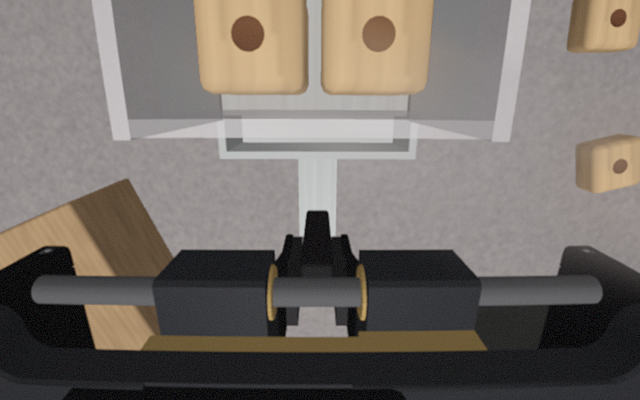

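View pics/s6.png

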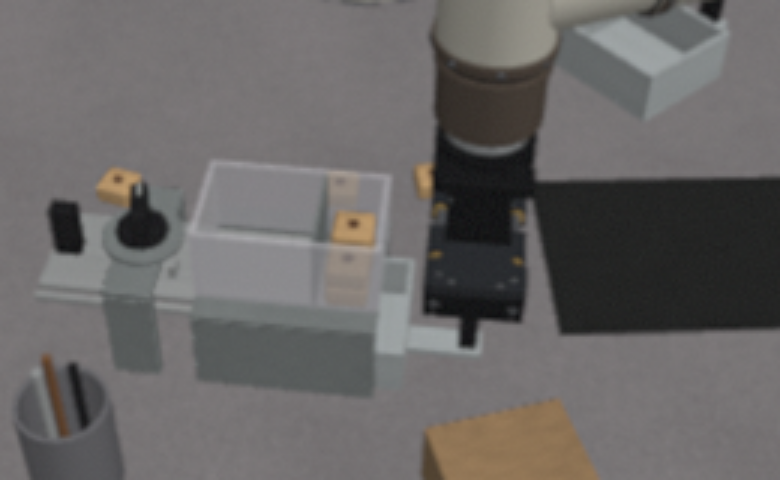

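```bash
python3 -c "
from h import *
s=st();C=cam('wrist',s)
P=plane(C,[(219,158),(416,158)],.045);print('pan edge',[w2f(p)*1e3 for p in P])
P=plane(C,[(116,140),(508,142)],.15);print('rim',[w2f(p)*1e3 for p in P], np.linalg.norm(P[0]-P[1]))
"
```

```text
t6.93 tcp [0.6235 0.1009 0.0675] th175.5 F [0.5 0.1 5. ] w 0.172 j [ 24.  31. -10.  -0. -48. -28.]
pan edge [array([54.42631426, 98.07397979]), array([-54.4788918 ,  97.80731103])]
rim [array([44.69500167, 75.79545548]), array([-42.79152374,  76.07777706])] 0.08748698093779796
```

```bash
sed -i 's/^FO=.*/FO=np.array([0.6122,-0.0450]);FY=-4.57/' h.py; python3 -c "
from h import *
k=f2w(0,-.125);print(k,f2w(0,-.19))
goto((.6235,.1009,.25,175.4),(k[0]-.0,k[1],.26,85.4))"
```

```text
[ 0.60224037 -0.16960259  0.        ] [ 0.59706137 -0.23439594  0.        ]
row [0.1, 0.3, 0.3] [-0.1825, -0.001, 0.001] n>=4.4
row [90.1, 0.5, 0.0] [-0.1939, -0.0013, -0.2703] n>=12.6
```

>>> move_arm(increments=[0,0,0,0,0,0,0.05,0,0,0,0,0,0,0.05,0,0,0,0,0,0,0.05,0,0,0,0,0,0,0.05,0,0,0,0,0,0,0.05])

```text
time_s: 7.35
tcp_pos: [0.6226, 0.1017, 0.0661]
ee_rot: [[0.003, -0.997, 0.079], [0.005, 0.079, 0.997], [-1.0, -0.003, 0.005]]
wrist_force: [-0.3, 0.1, -0.0]
gripper_width: 0.476
```

>>> move_arm(increments=[0,0,0,-0.04,0,0.001,0.05,0,0,0,-0.08,0,0.001,0.05,0,0,0,-0.12,0,0.001,0.05,0,0,0,-0.16,0,0,0.05,0,0,0,-0.19,0,0,0.05,90,0,0,-0.194,-0.001,-0.27,0.04,90,0,0,-0.194,-0.001,-0.27,0.04,90,0,0,-0.194,-0.001,-0.27,0.04,90,0,0,-0.194,-0.001,-0.27,0.04,90,0,0,-0.194,-0.001,-0.27,0.04,90,0,0,-0.194,-0.001,-0.27,0.04,90,0,0,-0.194,-0.001,-0.27,0.04])

```text
time_s: 8.35
tcp_pos: [0.6006, -0.1721, 0.259]
ee_rot: [[0.004, -0.571, 0.821], [0.005, 0.821, 0.571], [-1.0, 0.002, 0.006]]
wrist_force: [0.2, 1.1, -0.3]
gripper_width: 0.461
```

```bash
python3 -c "
from h import *
k=f2w(0,-.125);goto((k[0],k[1],.26,85.4))"
```

```text
row [39.4, 0.3, -0.2] [-0.001, 0.0011, 0.0027] n>=5.5
```

>>> move_arm(increments=[39.4,0.3,-0.2,0,0.001,0.002,0.04,39.4,0.3,-0.2,0,0.001,0.002,0.04,39.4,0.3,-0.2,0,0.001,0.002,0.04,39.4,0.3,-0.2,0,0.001,0.002,0.04,39.4,0.3,-0.2,0,0.001,0.002,0.04,39.4,0.3,-0.2,0,0.001,0.002,0.04,39.4,0.3,-0.2,0,0.001,0.002,0.04,39.4,0.3,-0.2,0,0.001,0.002,0.04,39.4,0.3,-0.2,0,0.001,0.002,0.04])

```text
time_s: 9.1
tcp_pos: [0.6028, -0.1661, 0.259]
ee_rot: [[0.001, 0.069, 0.998], [0.001, 0.998, -0.069], [-1.0, 0.001, 0.001]]
wrist_force: [0.4, 0.2, -0.7]
gripper_width: 0.467
```

```bash
python3 -c "
from h import *
s=st();im=r.capture('wrist')[:,:,::-1];cv2.imwrite('pics/w7.png',im);np.save('w7.npy',np.r_[s['tcp_pos'],s['ee_rot'].ravel()])
z=cv2.resize(im[120:290,220:420],None,fx=4,fy=4,interpolation=cv2.INTER_CUBIC);z=np.clip(z.astype(float)*2.5,0,255).astype('uint8');cv2.imwrite('pics/w7z.png',z)"
```

```text
t9.10 tcp [ 0.6028 -0.1661  0.259 ] th86.0 F [ 0.4  0.2 -0.7] w 0.467 j [ -1.  21.   3.  -0. -72. -93.]
```

View pics/w7.png

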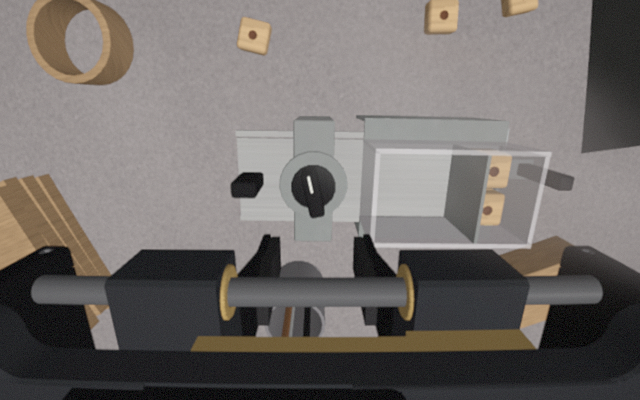

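View pics/w7z.png

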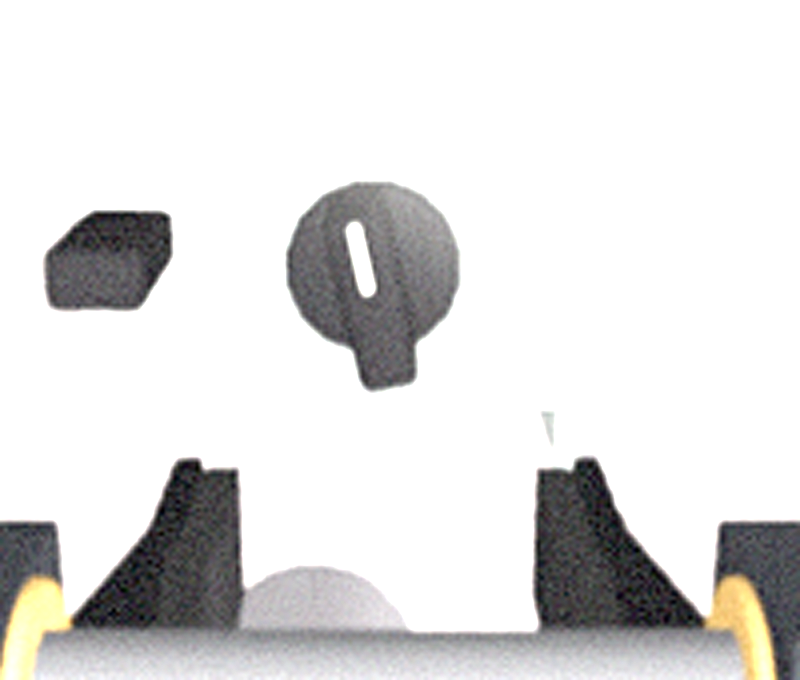

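```bash
python3 -c "
from h import *
v=np.load('w7.npy');s=dict(tcp_pos=v[:3],ee_rot=v[3:].reshape(3,3));C=cam('wrist',s)
Z=lambda q:np.array(q)/4+[220,120]
P=plane(C,Z([(352,225),(370,295)]),.142);d=P[1]-P[0];print('line',P,np.degrees(np.arctan2(d[1],d[0])))
P=plane(C,Z([(345,290),(368,388),(415,378),(395,290)]),.142);d=P[1]-P[0];print(P,np.degrees(np.arctan2(d[1],d[0])),'width',np.linalg.norm(P[1]-P[2]));d=P[2]-P[3];print(np.degrees(np.arctan2(d[1],d[0])))
print('endmid w',(P[1]+P[2])/2, 'f',w2f((P[1]+P[2])/2))
P=plane(C,Z([(373,265)]),.110);print('disc c f',w2f(P[0]),P)
P=plane(C,Z([(50,250),(148,250),(140,308),(55,308)]),.126);print('handle f',[w2f(p) for p in P])
P=plane(C,[(372,150),(550,151),(538,246),(377,245)],.15);print('rim',[w2f(p) for p in P],np.mean([w2f(p) for p in P],0))
"
```

```text
line [[ 0.58381459 -0.17268575  0.142     ]
 [ 0.59969717 -0.1699497   0.142     ]] 9.774246140785829
[[ 0.59819082 -0.17531376  0.142     ]
 [ 0.62122075 -0.17195217  0.142     ]
 [ 0.61957484 -0.16132665  0.142     ]
 [ 0.5989389  -0.16442246  0.142     ]] 8.30460488767961 width 0.010752240155621574
8.531898286608486
endmid w [ 0.62039779 -0.16663941  0.142     ] f [ 0.0178636  -0.12059951]
disc c f [-0.00094682 -0.12517858] [[ 0.60128234 -0.16970516  0.11      ]]
handle f [array([-0.00787674, -0.19928879]), array([-0.00810807, -0.1767064 ]), array([ 0.00579622, -0.17915366]), array([ 0.00601603, -0.19900747])]
rim [array([-0.04250629, -0.07716556]), array([-0.04421926,  0.07236076]), array([0.04235739, 0.08053405]), array([ 0.04216404, -0.0674886 ])] [-0.00055103  0.00206016]
```

```bash
python3 -c "
from h import *
k=f2w(0,-.125);goto((k[0],k[1],.2,99),(k[0],k[1],.122,99))"
```

```text
row [-13.0, 0.0, -0.0] [0.0591, -0.0036, -0.0003] n>=1.8
row [-13.0, 0.0, -0.0] [0.1371, -0.0037, -0.0004] n>=1.9
```

>>> move_arm(increments=[-13,0,0,0.03,-0.004,0,0.04,-13,0,0,0.059,-0.004,0,0.04,-13,0,0,0.059,-0.004,0,0.04,-13,0,0,0.08,-0.004,0,0.04,-13,0,0,0.1,-0.004,0,0.04,-13,0,0,0.12,-0.004,0,0.04,-13,0,0,0.137,-0.004,0,0.04,-13,0,0,0.137,-0.004,0,0.04,-13,0,0,0.137,-0.004,0,0.04])

```text
time_s: 9.9
tcp_pos: [0.6033, -0.1701, 0.1231]
ee_rot: [[0.001, -0.154, 0.988], [0.0, 0.988, 0.154], [-1.0, -0.0, 0.001]]
wrist_force: [0.3, 0.2, 0.4]
gripper_width: 0.46
```

```bash
python3 -c "
from h import *
k=f2w(0,-.125);goto((k[0],k[1],.122,99));im=r.capture('wrist')[:,:,::-1];cv2.imwrite('pics/w8.png',im);st()"
```

```text
row [-0.1, 0.1, 0.0] [0.0011, 0.0007, -0.001] n>=0.0
t9.95 tcp [ 0.6035 -0.1701  0.1235] th98.9 F [0.4 0.7 0. ] w 0.46 j [ -1.  27.  -7.  -0. -55. -80.]
```

View pics/w8.png

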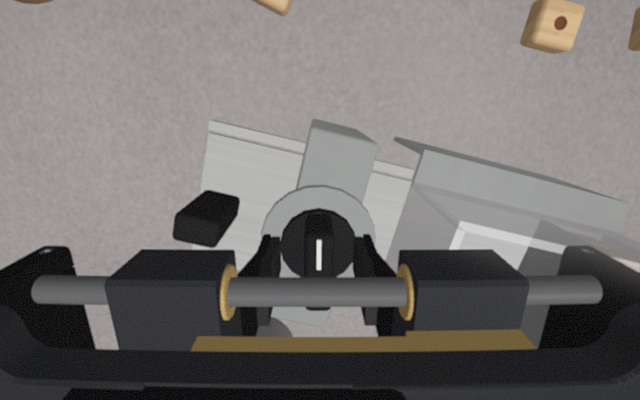

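Bar is vertical in the image and centred between the fingers (column 318). I'll close on it.

>>> move_arm(increments=[0,0,0,0.001,0.0005,-0.001,0.0,0,0,0,0.001,0.0005,-0.001,0.0,0,0,0,0.001,0.0005,-0.001,0.0,0,0,0,0.001,0.0005,-0.001,0.0,0,0,0,0.001,0.0005,-0.001,0.0,0,0,0,0.001,0.0005,-0.001,0.0,0,0,0,0.001,0.0005,-0.001,0.0,0,0,0,0.001,0.0005,-0.001,0.0,0,0,0,0.001,0.0005,-0.001,0.0,0,0,0,0.001,0.0005,-0.001,0.0])

```text
time_s: 10.78
tcp_pos: [0.6017, -0.1696, 0.1215]
ee_rot: [[0.001, -0.156, 0.988], [0.001, 0.988, 0.156], [-1.0, 0.0, 0.001]]
wrist_force: [-0.7, 1.7, 2.7]
gripper_width: 0.159
```

```bash
python3 -c "
from h import *
s=st();print(s['moment'])"
```

```text
t10.78 tcp [ 0.6017 -0.1696  0.1215] th98.9 F [-0.7  1.7  2.7] w 0.159 j [ -1.  27.  -8.  -0. -55. -80.]
[0.41394743 0.10572441 0.09321034]
```

>>> move_arm(increments=[-5,0,0,0,0,0,0.0,-10,0,0,0,0,0,0.0,-15,0,0,0,0,0,0.0,-20,0,0,0,0,0,0.0,-26,0,0,0,0,0,0.0,-32,0,0,0,0,0,0.0,-38,0,0,0,0,0,0.0,-44,0,0,0,0,0,0.0,-50,0,0,0,0,0,0.0,-55,0,0,0,0,0,0.0,-60,0,0,0,0,0,0.0,-62,0,0,0,0,0,0.0])

```text
time_s: 11.78
tcp_pos: [0.602, -0.17, 0.1215]
ee_rot: [[0.002, -0.946, 0.324], [0.0, 0.324, 0.946], [-1.0, -0.002, 0.001]]
wrist_force: [-0.6, -0.3, 1.7]
gripper_width: 0.162
```

```bash
python3 -c "
from h import *
s=st();print(s['moment'])"
```

```text
t11.78 tcp [ 0.602  -0.17    0.1215] th161.1 F [-0.6 -0.3  1.7] w 0.162 j [ -1.  27.  -8.  -0. -55. -18.]
[ 0.06718382 -0.01210306 -0.06949428]
```

>>> move_arm(increments=[-2,0,0,0,0,0,0.0,-4,0,0,0,0,0,0.0,-5,0,0,0,0,0,0.0,-6,0,0,0,0,0,0.0,-6,0,0,0,0,0,0.0,-6,0,0,0,0,0,0.0])

```text
time_s: 12.28
tcp_pos: [0.6021, -0.17, 0.1215]
ee_rot: [[0.002, -0.974, 0.227], [0.0, 0.227, 0.974], [-1.0, -0.002, 0.001]]
wrist_force: [1.0, -0.9, 1.8]
gripper_width: 0.159
```

```bash
python3 -c "
from h import *
s=st();print(s['moment'])"
```

```text
t12.28 tcp [ 0.6021 -0.17    0.1215] th166.9 F [ 1.  -0.9  1.8] w 0.159 j [ -1.  27.  -8.  -0. -55. -12.]
[-0.26679042 -0.22749008 -0.4974377 ]
```

>>> move_arm(increments=[1,0,0,0,0,0,0.045,1,0,0,0,0,0,0.045,1,0,0,0,0,0,0.045,1,0,0,0,0,0,0.045,1,0,0,0,0,0,0.045,1,0,0,-0.03,0,0,0.045,1,0,0,-0.06,0,0,0.045,1,0,0,-0.09,0,0,0.045,1,0,0,-0.11,0,0,0.045,1,0,0,-0.11,0,0,0.045])

```text
time_s: 13.12
tcp_pos: [0.6041, -0.1703, 0.2372]
ee_rot: [[0.011, -0.97, 0.242], [-0.001, 0.242, 0.97], [-1.0, -0.011, 0.001]]
wrist_force: [0.3, 0.1, 0.5]
gripper_width: 0.515
```

```bash
python3 -c "
from h import *
s=st();im=r.capture('top')[:,:,::-1];cv2.imwrite('pics/t9.png',im);im=r.capture('wrist')[:,:,::-1];cv2.imwrite('pics/w9.png',im)
k=f2w(0,-.190);goto((k[0],k[1],.17,175.4),(k[0],k[1],.102,175.4))"
```

```text
t13.12 tcp [ 0.6041 -0.1703  0.2372] th166.0 F [0.3 0.1 0.5] w 0.515 j [ -1.  22.   1.   0. -69. -13.]
row [-9.5, 0.1, 0.1] [0.0618, -0.0112, -0.0641] n>=2.2
row [-9.5, 0.1, 0.1] [0.1298, -0.011, -0.0642] n>=1.6
```

View pics/w9.png

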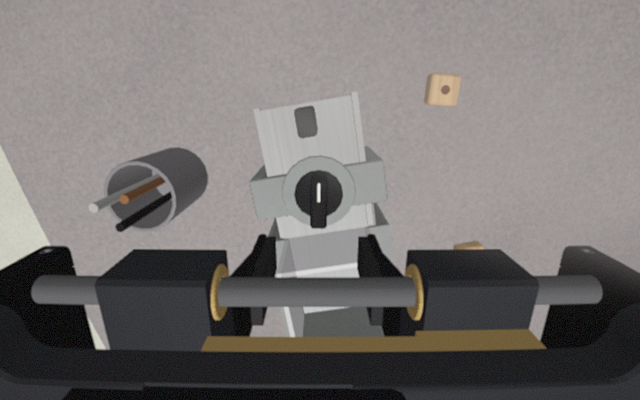

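>>> move_arm(increments=[-9.5,0,0,0.0,-0.011,-0.03,0.05,-9.5,0,0,0.03,-0.011,-0.064,0.05,-9.5,0,0,0.06,-0.011,-0.064,0.05,-9.5,0,0,0.06,-0.011,-0.064,0.05,-9.5,0,0,0.08,-0.011,-0.064,0.05,-9.5,0,0,0.1,-0.011,-0.064,0.05,-9.5,0,0,0.115,-0.011,-0.064,0.05,-9.5,0,0,0.13,-0.011,-0.064,0.05,-9.5,0,0,0.13,-0.011,-0.064,0.05,-9.5,0,0,0.13,-0.011,-0.064,0.05])

```text
time_s: 14.05
tcp_pos: [0.5966, -0.2338, 0.1007]
ee_rot: [[-0.001, -0.997, 0.079], [0.001, 0.079, 0.997], [-1.0, 0.001, 0.001]]
wrist_force: [0.6, 0.4, 0.1]
gripper_width: 0.575
```

```bash
python3 -c "
from h import *
s=st();im=r.capture('wrist')[:,:,::-1];cv2.imwrite('pics/w10.png',im)
k=f2w(0,-.190);goto((k[0],k[1],.102,175.4))"
```

```text
t14.05 tcp [ 0.5966 -0.2338  0.1007] th175.5 F [0.6 0.4 0.1] w 0.575 j [ -7.  30.  -7.  -0. -54.   2.]
row [0.1, 0.0, 0.1] [-0.0001, 0.0003, -0.0003] n>=0.0
```

View pics/w10.png

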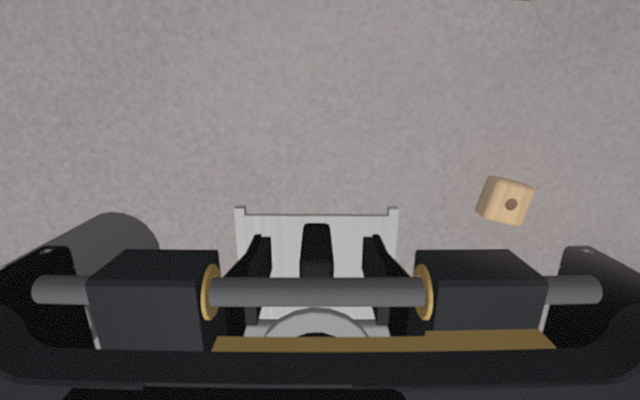

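Handle centred between the fingers at (317,245). Closing.

>>> move_arm(increments=[0,0,0,0,0,0,0.0,0,0,0,0,0,0,0.0,0,0,0,0,0,0,0.0,0,0,0,0,0,0,0.0,0,0,0,0,0,0,0.0,0,0,0,0,0,0,0.0,0,0,0,0,0,0,0.0,0,0,0,0,0,0,0.0,0,0,0,0,0,0,0.0,0,0,0,0,0,0,0.0,0,0,0,0,0,0,0.0])

```text
time_s: 15.02
tcp_pos: [0.5968, -0.2345, 0.1013]
ee_rot: [[0.001, -0.997, 0.08], [0.001, 0.08, 0.997], [-1.0, -0.001, 0.001]]
wrist_force: [-0.8, 1.2, 1.5]
gripper_width: 0.179
```

```bash
python3 -c "
from h import *
s=st();print(w2f(s['tcp_pos']))"
```

```text
t15.02 tcp [ 0.5968 -0.2345  0.1013] th175.4 F [-0.8  1.2  1.5] w 0.179 j [ -7.  30.  -7.  -0. -54.   3.]
[-0.00025275 -0.19011218]
```

>>> move_arm(increments=[0,0,0,0,0,-0.005,0.0,0,0,0,0,0,-0.01,0.0,0,0,0,0,0,-0.015,0.0,0,0,0,0,0,-0.02,0.0,0,0,0,0,0,-0.025,0.0,0,0,0,0,0,-0.03,0.0,0,0,0,0,0,-0.035,0.0,0,0,0,0,0,-0.04,0.0,0,0,0,0,0,-0.044,0.0,0,0,0,0,0,-0.048,0.0,0,0,0,0,0,-0.05,0.0,0,0,0,0,0,-0.051,0.0])

```text
time_s: 16.02
tcp_pos: [0.5925, -0.2859, 0.1013]
ee_rot: [[0.001, -0.997, 0.08], [0.0, 0.08, 0.997], [-1.0, -0.001, 0.0]]
wrist_force: [-2.9, 2.3, 5.8]
gripper_width: 0.183
```

>>> move_arm(increments=[0,0,0,0,0,0,0.0,0,0,0,0,0,0,0.0,0,0,0,0,0,0,0.0,0,0,0,0,0,0,0.0,0,0,0,0,0,0,0.0])

```text
time_s: 16.43
tcp_pos: [0.5926, -0.2858, 0.1013]
ee_rot: [[0.001, -0.997, 0.08], [-0.0, 0.08, 0.997], [-1.0, -0.001, 0.0]]
wrist_force: [-3.7, -2.8, 5.3]
gripper_width: 0.182
```

```bash
python3 -c "
from h import *
s=st();print(w2f(s['tcp_pos']));im=r.capture('top')[:,:,::-1];cv2.imwrite('pics/t11.png',cv2.resize(im[105:245,270:430],None,fx=4,fy=4));im=r.capture('scene')[:,:,::-1];cv2.imwrite('pics/s11.png',cv2.resize(im[170:310,200:400],None,fx=4,fy=4))"
```

```text
t16.43 tcp [ 0.5926 -0.2858  0.1013] th175.4 F [-3.7 -2.8  5.3] w 0.182 j [-12.  31.  -4.  -0. -55.   7.]
[-0.00038926 -0.24164008]
```

View pics/t11.png

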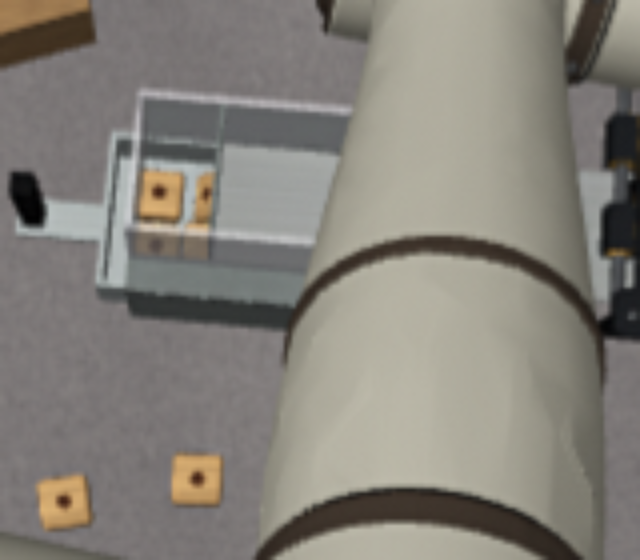

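View pics/s11.png

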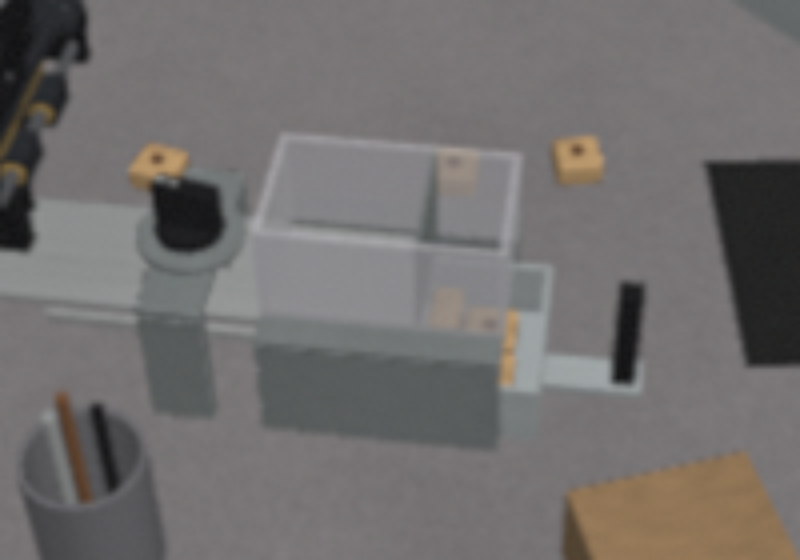

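>>> move_arm(increments=[0,0,0,0,0,0.005,0.0,0,0,0,0,0,0.01,0.0,0,0,0,0,0,0.015,0.0,0,0,0,0,0,0.02,0.0,0,0,0,0,0,0.025,0.0,0,0,0,0,0,0.03,0.0,0,0,0,0,0,0.035,0.0,0,0,0,0,0,0.04,0.0,0,0,0,0,0,0.045,0.0,0,0,0,0,0,0.049,0.0,0,0,0,0,0,0.052,0.0,0,0,0,0,0,0.052,0.0])

```text
time_s: 17.53
tcp_pos: [0.5968, -0.2344, 0.1014]
ee_rot: [[0.001, -0.997, 0.079], [-0.001, 0.079, 0.997], [-1.0, -0.001, -0.001]]
wrist_force: [-2.6, -5.5, 4.3]
gripper_width: 0.183
```

>>> move_arm(increments=[0,0,0,0,0,0.001,0.0,0,0,0,0,0,0.001,0.0,0,0,0,0,0,0.001,0.0])

```text
time_s: 17.78
tcp_pos: [0.5969, -0.2344, 0.1014]
ee_rot: [[0.001, -0.997, 0.08], [-0.002, 0.08, 0.997], [-1.0, -0.001, -0.002]]
wrist_force: [-3.1, -8.5, 3.9]
gripper_width: 0.179
```

```bash
python3 -c "
from h import *
s=st();print(w2f(s['tcp_pos']))"
```

```text
t17.78 tcp [ 0.5969 -0.2344  0.1014] th175.4 F [-3.1 -8.5  3.9] w 0.179 j [ -7.  30.  -7.   0. -53.   2.]
[-0.0001919  -0.18997095]
```

>>> move_arm(increments=[0,0,0,0,0,-0.001,0.045,0,0,0,0,0,-0.001,0.045,0,0,0,0,0,-0.001,0.045,0,0,0,0,0,-0.001,0.045,0,0,0,0,0,-0.001,0.045,0,0,0,-0.03,0,-0.001,0.045,0,0,0,-0.06,0,0,0.045,0,0,0,-0.09,0,0,0.045,0,0,0,-0.11,0,0,0.045,0,0,0,-0.11,0,0,0.045])

```text
time_s: 18.62
tcp_pos: [0.5998, -0.233, 0.2172]
ee_rot: [[0.012, -0.997, 0.078], [-0.002, 0.078, 0.997], [-1.0, -0.012, -0.001]]
wrist_force: [0.8, 0.0, 0.6]
gripper_width: 0.516
```

```bash
python3 -c "
from h import *
s=st();
k=f2w(0,-.125);goto((k[0],k[1],.2,165.6),(k[0],k[1],.122,165.6))"
```

```text
t18.62 tcp [ 0.5998 -0.233   0.2172] th175.5 F [0.8 0.  0.6] w 0.516 j [ -7.  24.   2.   0. -67.   2.]
row [9.9, -0.0, 0.7] [0.0171, 0.0027, 0.0634] n>=1.6
row [9.9, -0.0, 0.7] [0.0951, 0.0036, 0.0635] n>=1.9
```

>>> move_arm(increments=[9.9,0,0,0.0,0.0005,0.035,0.045,9.9,0,0,0.01,0.0005,0.0645,0.045,9.9,0,0,0.02,0.0005,0.0645,0.045,9.9,0,0,0.035,0.0005,0.0645,0.045,9.9,0,0,0.05,0.0005,0.0645,0.045,9.9,0,0,0.065,0.0005,0.0645,0.045,9.9,0,0,0.08,0.0005,0.0645,0.045,9.9,0,0,0.089,0.0005,0.0645,0.045,9.9,0,0,0.089,0.0005,0.0645,0.045,9.9,0,0,0.089,0.0005,0.0645,0.045])

```text
time_s: 19.45
tcp_pos: [0.6015, -0.1681, 0.1216]
ee_rot: [[0.0, -0.968, 0.249], [0.001, 0.249, 0.968], [-1.0, -0.0, 0.001]]
wrist_force: [-0.5, 0.6, -0.2]
gripper_width: 0.517
```

```bash
python3 -c "
from h import *
s=st();im=r.capture('wrist')[:,:,::-1];cv2.imwrite('pics/w12.png',im)
k=f2w(0,-.125);goto((k[0],k[1],.122,165.6))"
```

```text
t19.45 tcp [ 0.6015 -0.1681  0.1216] th165.6 F [-0.5  0.6 -0.2] w 0.517 j [ -1.  27.  -8.  -0. -55. -14.]
row [-0.0, 0.1, 0.0] [-0.0001, -0.001, -0.0013] n>=0.0
```

View pics/w12.png

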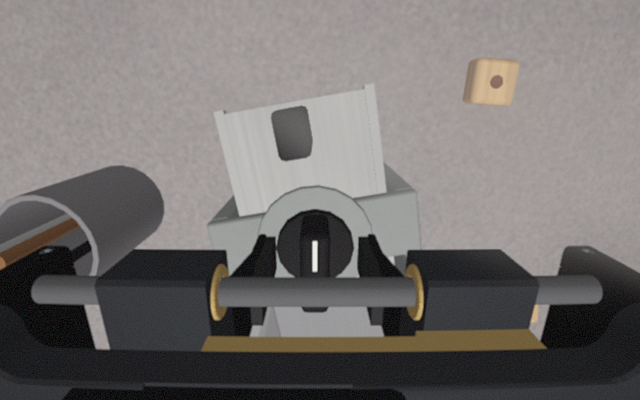

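Bar is vertical and centred between the fingers (column 315). I'll close, then turn it clockwise.

>>> move_arm(increments=[0,0,0,0,-0.001,-0.001,0.0,0,0,0,0,-0.001,-0.001,0.0,0,0,0,0,-0.001,-0.001,0.0,0,0,0,0,-0.001,-0.001,0.0,0,0,0,0,-0.001,-0.001,0.0,0,0,0,0,-0.001,-0.001,0.0,0,0,0,0,-0.001,-0.001,0.0,0,0,0,0,-0.001,-0.001,0.0,0,0,0,0,-0.001,-0.001,0.0,0,0,0,0,-0.001,-0.001,0.0])

```text
time_s: 20.33
tcp_pos: [0.6022, -0.1693, 0.1223]
ee_rot: [[0.001, -0.968, 0.25], [0.001, 0.25, 0.968], [-1.0, -0.001, 0.001]]
wrist_force: [-0.3, 0.2, 1.0]
gripper_width: 0.16
```

>>> move_arm(increments=[5,0,0,0,0,0,0.0,11,0,0,0,0,0,0.0,17,0,0,0,0,0,0.0,23,0,0,0,0,0,0.0,29,0,0,0,0,0,0.0,35,0,0,0,0,0,0.0,41,0,0,0,0,0,0.0,47,0,0,0,0,0,0.0,53,0,0,0,0,0,0.0,59,0,0,0,0,0,0.0,65,0,0,0,0,0,0.0,70,0,0,0,0,0,0.0])

```text
time_s: 21.33
tcp_pos: [0.6024, -0.1695, 0.1223]
ee_rot: [[0.001, -0.092, 0.996], [0.0, 0.996, 0.092], [-1.0, 0.0, 0.001]]
wrist_force: [0.2, -0.7, -0.2]
gripper_width: 0.157
```

```bash
python3 -c "
from h import *
s=st();print(s['moment'])"
```

```text
t21.33 tcp [ 0.6024 -0.1695  0.1223] th95.3 F [ 0.2 -0.7 -0.2] w 0.157 j [ -1.  27.  -8.  -0. -55. -84.]
[-0.15156897 -0.16539718  0.05785657]
```

>>> move_arm(increments=[4,0,0,0,0,0,0.0,7,0,0,0,0,0,0.0,9,0,0,0,0,0,0.0,11,0,0,0,0,0,0.0,12,0,0,0,0,0,0.0,12,0,0,0,0,0,0.0,12,0,0,0,0,0,0.0])

```text
time_s: 21.92
tcp_pos: [0.6024, -0.1695, 0.1223]
ee_rot: [[0.001, 0.11, 0.994], [0.0, 0.994, -0.11], [-1.0, 0.0, 0.001]]
wrist_force: [-0.0, -1.2, -0.2]
gripper_width: 0.156
```

```bash
python3 -c "
from h import *
s=st();print(s['moment'])"
```

```text
t21.92 tcp [ 0.6024 -0.1695  0.1223] th83.7 F [-0.  -1.2 -0.2] w 0.156 j [ -1.  27.  -8.  -0. -55. -95.]
[-0.39278611 -0.15264763  0.66443851]
```

>>> move_arm(increments=[0,0,0,0,0,0,0.04,0,0,0,0,0,0,0.04,0,0,0,0,0,0,0.04,0,0,0,0,0,0,0.04,0,0,0,0,0,0,0.04,0,0,0,-0.03,0,0,0.04,0,0,0,-0.06,0,0,0.04,0,0,0,-0.1,0,0,0.04,0,0,0,-0.13,0,0,0.05,0,0,0,-0.14,0,0,0.06,0,0,0,-0.14,0,0,0.06,0,0,0,-0.14,0,0,0.06])

```text
time_s: 22.92
tcp_pos: [0.6018, -0.1691, 0.2619]
ee_rot: [[0.001, 0.113, 0.994], [0.002, 0.994, -0.113], [-1.0, 0.002, 0.001]]
wrist_force: [-0.7, -0.1, -1.3]
gripper_width: 0.652
```

```bash
python3 -c "
from h import *
s=st();im=r.capture('wrist')[:,:,::-1];cv2.imwrite('pics/w13.png',im);np.save('w13.npy',np.r_[s['tcp_pos'],s['ee_rot'].ravel()])
z=cv2.resize(im[100:290,220:420],None,fx=4,fy=4,interpolation=cv2.INTER_CUBIC);z=np.clip(z.astype(float)*2.5,0,255).astype('uint8');cv2.imwrite('pics/w13z.png',z)"
```

```text
t22.92 tcp [ 0.6018 -0.1691  0.2619] th83.5 F [-0.7 -0.1 -1.3] w 0.652 j [ -1.  21.   3.  -0. -72. -96.]
```

View pics/w13.png

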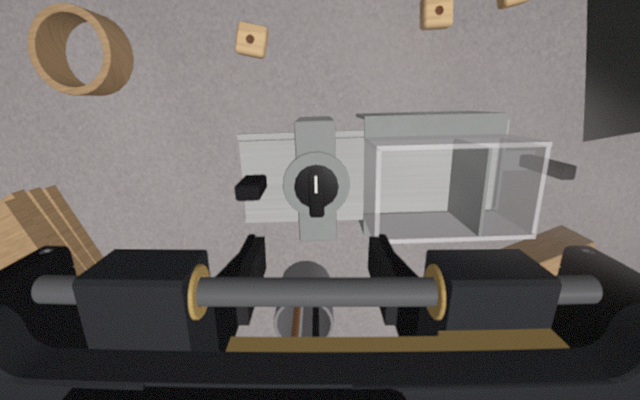

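View pics/w13z.png

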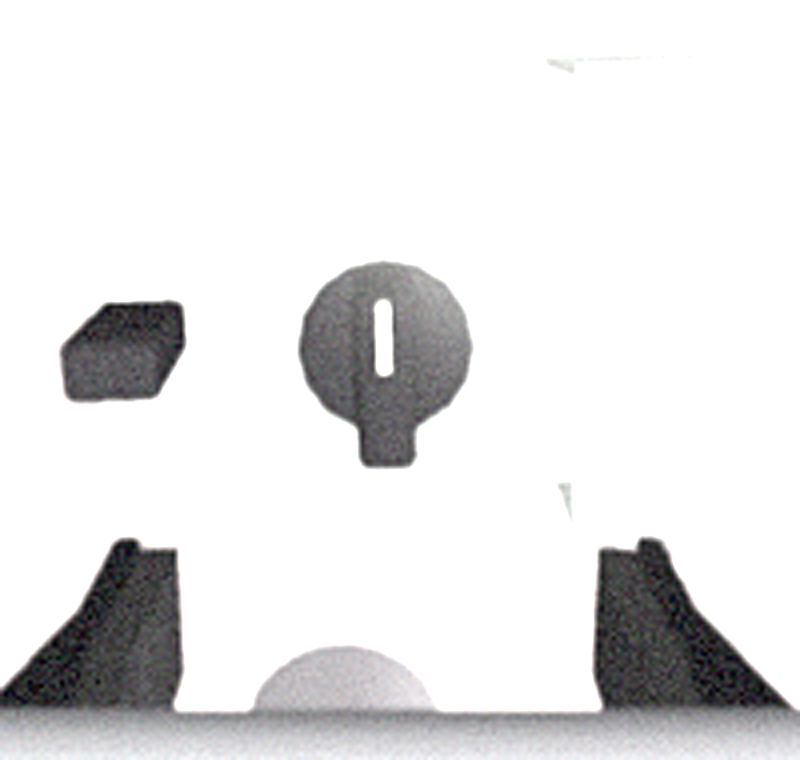

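```bash
cat >> h.py <<'E'
def blocks(C,im,z=.02,amin=150):
    hsv=cv2.cvtColor(im,cv2.COLOR_BGR2HSV);m=cv2.inRange(hsv,(8,70,150),(25,220,255));m=cv2.morphologyEx(m,cv2.MORPH_CLOSE,np.ones((5,5)))
    for c in cv2.findContours(m,0,2)[0]:
        a=cv2.contourArea(c)
        if a>amin:
            rr=cv2.minAreaRect(c);Q=plane(C,cv2.boxPoints(rr),z);e=[np.linalg.norm(Q[i]-Q[(i+1)%4]) for i in range(2)]
            v=Q[1]-Q[0];h=cv2.inRange(hsv,(0,60,0),(15,255,125))
            print('px',np.round(rr[0]),'area',a,'at',np.round(Q.mean(0),4),np.round(e,4),'ang %.1f'%(np.degrees(np.arctan2(v[1],v[0]))%90))
E
python3 -c "
from h import *
v=np.load('w13.npy');s=dict(tcp_pos=v[:3],ee_rot=v[3:].reshape(3,3));C=cam('wrist',s)
im=cv2.imread('pics/w13.png');blocks(C,im)
goto((.435,-.225,.22,70))"
```

```text
px [192. 296.] area 166.5 at [ 0.7665 -0.3671  0.02  ] [0.0131 0.0731] ang 88.4
px [553. 266.] area 190.5 at [0.7777 0.146  0.02  ] [0.0292 0.0282] ang 17.9
px [  6. 231.] area 1356.5 at [ 0.64   -0.6051  0.02  ] [0.0676 0.0864] ang 13.9
px [ 56. 230.] area 163.0 at [ 0.6474 -0.5303  0.02  ] [0.006  0.1263] ang 24.7
px [251.  39.] area 885.5 at [ 0.4463 -0.2262  0.02  ] [0.0331 0.0346] ang 69.9
px [69. 49.] area 5752.5 at [ 0.4295 -0.4395  0.02  ] [0.0972 0.0972] ang 18.9
px [438.  14.] area 720.5 at [ 0.4427 -0.0155  0.02  ] [0.0312 0.0276] ang 84.6
row [13.5, -0.1, -0.1] [0.0407, -0.0744, -0.1588] n>=4.3
```

>>> move_arm(increments=[13.5,0,0,0.04,-0.074,-0.15,0.06,13.5,0,0,0.04,-0.074,-0.15,0.06,13.5,0,0,0.04,-0.074,-0.15,0.06,13.5,0,0,0.04,-0.074,-0.15,0.06,13.5,0,0,0.04,-0.074,-0.15,0.06,13.5,0,0,0.08,-0.074,-0.15,0.06,13.5,0,0,0.1,-0.074,-0.15,0.06,13.5,0,0,0.1,-0.074,-0.15,0.06,13.5,0,0,0.1,-0.074,-0.15,0.06,13.5,0,0,0.1,-0.074,-0.15,0.06])

```text
time_s: 23.8
tcp_pos: [0.4456, -0.2262, 0.1624]
ee_rot: [[0.001, 0.341, 0.94], [0.0, 0.94, -0.341], [-1.0, 0.0, 0.001]]
wrist_force: [0.4, 0.6, 0.4]
gripper_width: 0.688
```

```bash
python3 -c "
from h import *
s=st();im=r.capture('wrist')[:,:,::-1];cv2.imwrite('pics/w14.png',im);blocks(cam('wrist',s),im,amin=500)
im=r.capture('top')[:,:,::-1];cv2.imwrite('pics/t14.png',im)
goto((.446,-.226,.05,70),(.446,-.226,.011,70))"
```

```text
t23.80 tcp [ 0.4456 -0.2262  0.1624] th70.1 F [0.4 0.6 0.4] w 0.688 j [  -8.   14.  -23.   -0.  -54. -102.]
px [114. 233.] area 1069.0 at [ 0.4198 -0.4362  0.02  ] [0.0992 0.0547] ang 83.5
px [316. 188.] area 1089.0 at [ 0.4444 -0.2267  0.02  ] [0.0324 0.0333] ang 72.9
px [534. 105.] area 1162.5 at [ 0.4383 -0.0154  0.02  ] [0.0316 0.0358] ang 78.4
px [627.  53.] area 1069.5 at [0.4217 0.0737 0.02  ] [0.0368 0.0335] ang 7.7
row [0.1, 0.2, -0.1] [0.1132, -0.0, -0.0004] n>=2.7
row [0.1, 0.2, -0.1] [0.1522, -0.0001, -0.0006] n>=0.9
```

View pics/w14.png

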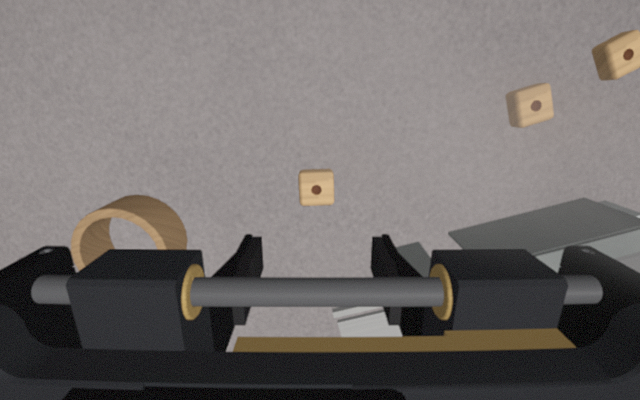

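>>> move_arm(increments=[-1,0,0,0.04,0,-0.001,0.06,-1,0,0,0.075,0,-0.001,0.06,-1,0,0,0.1,0,-0.001,0.06,-1,0,0,0.12,0,-0.001,0.06,-1,0,0,0.135,0,-0.001,0.06,-1,0,0,0.147,0,-0.001,0.06,-1,0,0,0.151,0,-0.001,0.06,-1,0,0,0.151,0,-0.001,0.06,-1,0,0,0.151,0,-0.001,0.06])

```text
time_s: 24.65
tcp_pos: [0.4451, -0.2257, 0.0119]
ee_rot: [[0.003, 0.325, 0.946], [0.0, 0.946, -0.325], [-1.0, 0.001, 0.003]]
wrist_force: [0.2, -0.0, 0.0]
gripper_width: 0.69
```

>>> move_arm(increments=[0,0,0,0,0,0,0.0,0,0,0,0,0,0,0.0,0,0,0,0,0,0,0.0,0,0,0,0,0,0,0.0,0,0,0,0,0,0,0.0,0,0,0,0,0,0,0.0,0,0,0,0,0,0,0.0,0,0,0,0,0,0,0.0])

```text
time_s: 25.32
tcp_pos: [0.4443, -0.2256, 0.0114]
ee_rot: [[0.001, 0.325, 0.946], [0.001, 0.946, -0.325], [-1.0, 0.001, 0.001]]
wrist_force: [-0.9, 1.3, 4.5]
gripper_width: 0.385
```

```bash
python3 -c "
from h import *
st();k=f2w(-.018,-.028);goto((.446,-.226,.22,70),(k[0],k[1],.22,85.4),(k[0],k[1],.168,85.4))"
```

```text
t25.32 tcp [ 0.4443 -0.2256  0.0114] th71.0 F [-0.9  1.3  4.5] w 0.385 j [  -8.   26.  -32.   -0.  -32. -101.]
row [1.0, 0.1, -0.1] [-0.2086, 0.0004, 0.002] n>=5.0
row [-14.4, 0.1, -0.0] [-0.2083, 0.1939, 0.0899] n>=5.1
row [-14.4, 0.1, -0.0] [-0.1563, 0.1939, 0.0899] n>=1.2
```

>>> move_arm(increments=[0,0,0,-0.04,0,0,0.0,0,0,0,-0.08,0,0,0.0,0,0,0,-0.12,0,0,0.0,0,0,0,-0.16,0,0,0.0,0,0,0,-0.2,0,0,0.0,0,0,0,-0.21,0,0,0.0,-4,0,0,-0.21,0.03,0.015,0.0,-8,0,0,-0.21,0.065,0.03,0.0,-12,0,0,-0.21,0.1,0.045,0.0,-14.4,0,0,-0.21,0.135,0.06,0.0,-14.4,0,0,-0.21,0.17,0.08,0.0,-14.4,0,0,-0.21,0.194,0.09,0.0])

```text
time_s: 26.32
tcp_pos: [0.5943, -0.0692, 0.2204]
ee_rot: [[0.001, 0.078, 0.997], [0.001, 0.997, -0.078], [-1.0, 0.001, 0.001]]
wrist_force: [-0.3, -0.8, -0.1]
gripper_width: 0.39
```

>>> move_arm(increments=[0,0,0,0,0,0,0.0,0,0,0,0,0,0,0.0,0,0,0,0,0,0,0.0])

```text
time_s: 26.57
tcp_pos: [0.5913, -0.0716, 0.2205]
ee_rot: [[-0.001, 0.08, 0.997], [0.001, 0.997, -0.08], [-1.0, 0.001, -0.001]]
wrist_force: [-0.4, -0.6, -0.9]
gripper_width: 0.388
```

```bash
python3 -c "
from h import *
s=st();k=f2w(-.018,-.028);goto((k[0],k[1],.168,85.4));im=r.capture('wrist')[:,:,::-1];cv2.imwrite('pics/w15.png',im)"
```

```text
t26.57 tcp [ 0.5913 -0.0716  0.2205] th85.4 F [-0.4 -0.6 -0.9] w 0.388 j [   9.   20.   -5.   -0.  -66. -103.]
row [0.0, -0.0, -0.0] [0.0525, 0.0002, 0.0007] n>=1.3
```

View pics/w15.png

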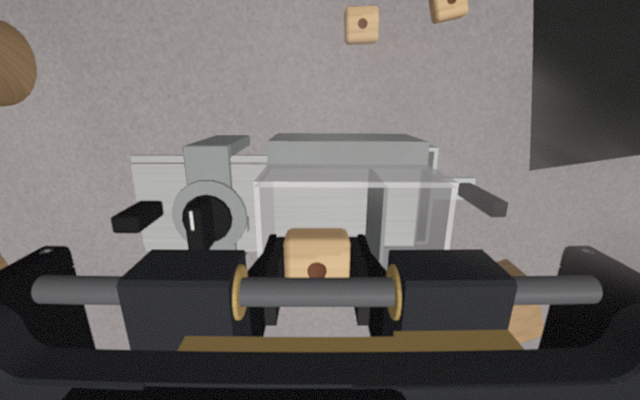

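>>> move_arm(increments=[0,0,0,0.03,0.003,0,0.0,0,0,0,0.055,0.003,0,0.0,0,0,0,0.072,0.003,0,0.0,0,0,0,0.072,0.003,0,0.0,0,0,0,0.072,0.003,0,0.0,0,0,0,0.072,0.003,0,0.044,0,0,0,0.072,0.003,0,0.044,0,0,0,0.072,0.003,0,0.044,0,0,0,0.072,0.003,0,0.044,0,0,0,0.03,0.003,0,0.044,0,0,0,0,0.003,0,0.044,0,0,0,0,0.003,0,0.044])

```text
time_s: 27.62
tcp_pos: [0.5963, -0.0688, 0.2294]
ee_rot: [[0.016, 0.078, 0.997], [-0.0, 0.997, -0.078], [-1.0, 0.001, 0.016]]
wrist_force: [-0.2, 0.1, 0.1]
gripper_width: 0.504
```

```bash
python3 -c "
from h import *
s=st();im=r.capture('wrist')[:,:,::-1];cv2.imwrite('pics/w16.png',im);blocks(cam('wrist',s),im,amin=500)
goto((.44,-.015,.2,90.7))"
```

```text
t27.62 tcp [ 0.5963 -0.0688  0.2294] th85.5 F [-0.2  0.1  0.1] w 0.504 j [   9.   19.   -4.    0.  -66. -103.]
px [313. 191.] area 939.0 at [ 0.6196 -0.0752  0.02  ] [0.0392 0.0341] ang 85.6
px [358.  17.] area 1044.5 at [ 0.4403 -0.0146  0.02  ] [0.031  0.0314] ang 85.9
row [-5.2, 0.6, -0.1] [0.0245, 0.0409, -0.1587] n>=4.0
```

View pics/w16.png

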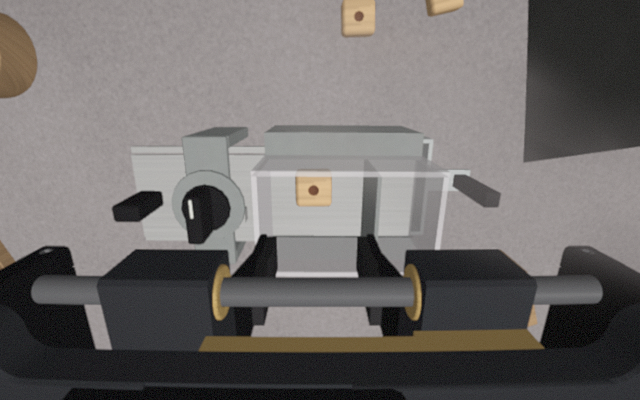

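>>> move_arm(increments=[-5.2,0,0,0,0.041,-0.156,0.06,-5.2,0,0,0,0.041,-0.156,0.06,-5.2,0,0,0,0.041,-0.156,0.06,-5.2,0,0,0.0,0.041,-0.156,0.06,-5.2,0,0,0.02,0.041,-0.156,0.06,-5.2,0,0,0.05,0.041,-0.156,0.06,-5.2,0,0,0.06,0.041,-0.156,0.06,-5.2,0,0,0.06,0.041,-0.156,0.06,-5.2,0,0,0.06,0.041,-0.156,0.06,-5.2,0,0,0.06,0.041,-0.156,0.06])

```text
time_s: 28.5
tcp_pos: [0.4409, -0.0151, 0.1619]
ee_rot: [[0.003, -0.011, 1.0], [0.001, 1.0, 0.011], [-1.0, 0.001, 0.003]]
wrist_force: [0.5, -0.2, 1.4]
gripper_width: 0.689
```

```bash
python3 -c "
from h import *
s=st();im=r.capture('wrist')[:,:,::-1];cv2.imwrite('pics/w17.png',im);blocks(cam('wrist',s),im,amin=500)
goto((.4395,-.015,.011,90.7))"
```

```text
t28.50 tcp [ 0.4409 -0.0151  0.1619] th90.6 F [ 0.5 -0.2  1.4] w 0.689 j [  19.    8.  -30.    0.  -52. -109.]
px [318. 186.] area 1078.5 at [ 0.4381 -0.0143  0.02  ] [0.0329 0.032 ] ang 87.5
px [412. 170.] area 1081.0 at [0.4218 0.0737 0.02  ] [0.0323 0.0337] ang 6.6
row [-0.1, 0.2, -0.1] [0.1511, -0.0001, -0.0019] n>=3.6
```

View pics/w17.png

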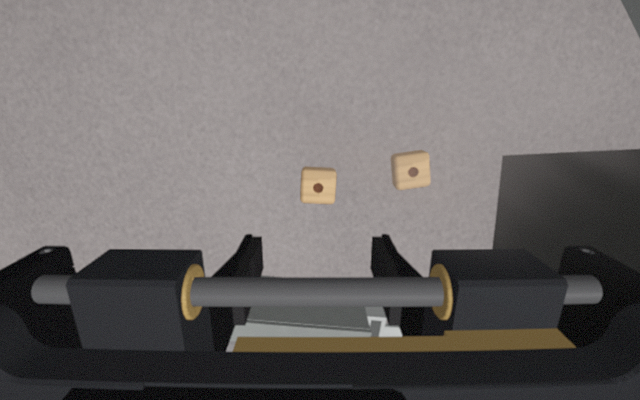

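>>> move_arm(increments=[0.8,0,0,0.04,0.0005,-0.002,0.06,0.8,0,0,0.075,0.0005,-0.002,0.06,0.8,0,0,0.1,0.0005,-0.002,0.06,0.8,0,0,0.12,0.0005,-0.002,0.06,0.8,0,0,0.135,0.0005,-0.002,0.06,0.8,0,0,0.147,0.0005,-0.002,0.06,0.8,0,0,0.15,0.0005,-0.002,0.06,0.8,0,0,0.15,0.0005,-0.002,0.06,0.8,0,0,0.15,0.0005,-0.002,0.06])

```text
time_s: 29.3
tcp_pos: [0.4392, -0.0144, 0.0119]
ee_rot: [[0.003, 0.003, 1.0], [0.001, 1.0, -0.003], [-1.0, 0.001, 0.003]]
wrist_force: [-0.5, -0.4, 0.4]
gripper_width: 0.693
```

>>> move_arm(increments=[0,0,0,0,0,0,0.0,0,0,0,0,0,0,0.0,0,0,0,0,0,0,0.0,0,0,0,0,0,0,0.0,0,0,0,0,0,0,0.0,0,0,0,0,0,0,0.0,0,0,0,0,0,0,0.0,0,0,0,0,0,0,0.0])

```text
time_s: 29.97
tcp_pos: [0.4384, -0.0145, 0.0115]
ee_rot: [[0.001, 0.003, 1.0], [0.001, 1.0, -0.003], [-1.0, 0.001, 0.001]]
wrist_force: [-1.8, 0.3, 4.1]
gripper_width: 0.384
```

```bash
python3 -c "
from h import *
st();k=f2w(.018,-.025);goto((.439,-.015,.22,90),(k[0],k[1],.22,85.4),(k[0],k[1],.148,85.4))"
```

```text
t29.97 tcp [ 0.4384 -0.0145  0.0115] th89.8 F [-1.8  0.3  4.1] w 0.384 j [  19.   22.  -40.   -0.  -27. -110.]
row [-0.2, 0.1, -0.0] [-0.2085, -0.0003, 0.0009] n>=5.0
row [4.4, 0.1, -0.0] [-0.2083, -0.0562, 0.1902] n>=4.7
row [4.4, 0.1, -0.0] [-0.1363, -0.0562, 0.1901] n>=1.7
```

>>> move_arm(increments=[0,0,0,-0.04,0,0,0.0,0,0,0,-0.08,0,0,0.0,0,0,0,-0.12,0,0,0.0,0,0,0,-0.16,0,0,0.0,0,0,0,-0.2,0,0,0.0,2,0,0,-0.21,-0.006,0.02,0.0,4.4,0,0,-0.21,-0.018,0.05,0.0,4.4,0,0,-0.21,-0.028,0.085,0.0,4.4,0,0,-0.21,-0.038,0.12,0.0,4.4,0,0,-0.21,-0.048,0.15,0.0,4.4,0,0,-0.21,-0.053,0.175,0.0,4.4,0,0,-0.21,-0.056,0.19,0.0])

```text
time_s: 30.97
tcp_pos: [0.6299, -0.0722, 0.2196]
ee_rot: [[-0.0, 0.081, 0.997], [0.0, 0.997, -0.081], [-1.0, 0.0, -0.0]]
wrist_force: [0.9, -0.4, -0.5]
gripper_width: 0.389
```

>>> move_arm(increments=[0,0,0,0,0,0,0.0,0,0,0,0,0,0,0.0,0,0,0,0,0,0,0.0])

```text
time_s: 31.22
tcp_pos: [0.6269, -0.0712, 0.2207]
ee_rot: [[-0.001, 0.08, 0.997], [0.001, 0.997, -0.08], [-1.0, 0.001, -0.001]]
wrist_force: [-0.4, 0.2, 0.0]
gripper_width: 0.394
```

```bash
python3 -c "
from h import *
s=st();k=f2w(.018,-.025);goto((k[0],k[1],.148,85.4));im=r.capture('wrist')[:,:,::-1];cv2.imwrite('pics/w18.png',im)"
```

```text
t31.22 tcp [ 0.6269 -0.0712  0.2207] th85.4 F [-0.4  0.2  0. ] w 0.394 j [   8.   23.    1.   -0.  -68. -103.]
row [0.0, -0.0, -0.0] [0.0727, -0.0001, 0.0013] n>=1.7
```

View pics/w18.png

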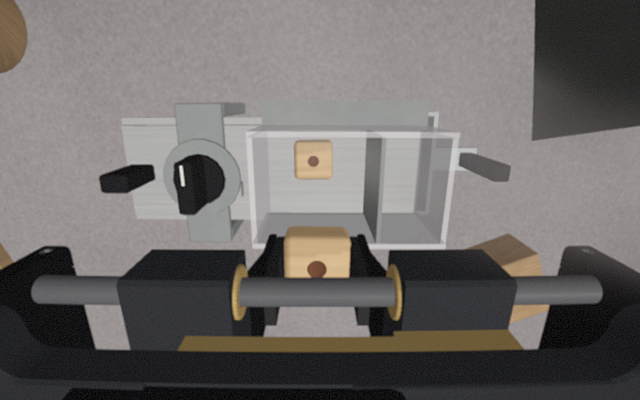

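>>> move_arm(increments=[0,0,0,0.03,0,0.001,0.0,0,0,0,0.055,0,0.001,0.0,0,0,0,0.072,0,0.001,0.0,0,0,0,0.072,0,0.001,0.0,0,0,0,0.072,0,0.001,0.0,0,0,0,0.072,0,0.001,0.044,0,0,0,0.072,0,0.001,0.044,0,0,0,0.072,0,0.001,0.044,0,0,0,0.072,0,0.001,0.044,0,0,0,0.03,0,0.001,0.044,0,0,0,0,0,0.001,0.044,0,0,0,0,0,0.001,0.044])

```text
time_s: 32.27
tcp_pos: [0.6328, -0.0719, 0.2298]
ee_rot: [[0.016, 0.078, 0.997], [-0.001, 0.997, -0.078], [-1.0, 0.001, 0.016]]
wrist_force: [0.8, -0.2, 1.8]
gripper_width: 0.502
```

```bash
python3 -c "
from h import *
s=st();im=r.capture('wrist')[:,:,::-1];cv2.imwrite('pics/w19.png',im);im=r.capture('top')[:,:,::-1];cv2.imwrite('pics/t19.png',im);blocks(cam('top'),im,amin=80)
k=f2w(.018,-.025);goto((.422,.0742,.16,97.5),s=dict(tcp_pos=np.r_[k[:2],.2207],ee_rot=Rt(85.4)))"
```

```text
t32.27 tcp [ 0.6328 -0.0719  0.2298] th85.5 F [ 0.8 -0.2  1.8] w 0.502 j [   8.   23.    1.    0.  -68. -103.]
px [476. 226.] area 941.5 at [ 0.4398 -0.4311  0.02  ] [0.0922 0.0903] ang 0.7
px [ 14. 197.] area 204.0 at [0.5034 0.8064 0.02  ] [0.1173 0.0217] ang 59.4
px [342. 152.] area 263.5 at [ 0.6388 -0.0776  0.02  ] [0.0361 0.0661] ang 0.5
px [286. 101.] area 94.5 at [0.79   0.0827 0.02  ] [0.0266 0.0428] ang 6.1
px [551. 118.] area 7378.5 at [ 0.7436 -0.6541  0.02  ] [0.3188 0.2242] ang 19.5
px [19. 83.] area 324.5 at [0.8325 0.8451 0.02  ] [0.0322 0.1515] ang 69.9
row [-12.1, 0.0, 0.0] [0.0607, 0.1286, -0.2172] n>=6.2
```

View pics/w19.png

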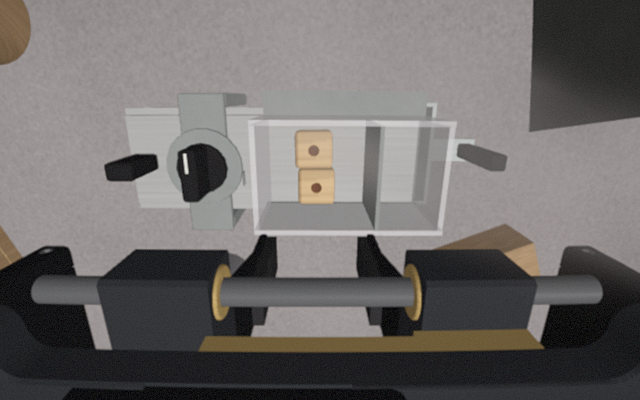

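>>> move_arm(increments=[-2,0,0,0,0.025,-0.04,0.06,-4,0,0,0,0.05,-0.08,0.06,-7,0,0,0,0.07,-0.12,0.06,-9,0,0,0.0,0.09,-0.16,0.06,-12,0,0,0.0,0.11,-0.19,0.06,-12,0,0,0.03,0.129,-0.217,0.06,-12,0,0,0.06,0.129,-0.217,0.06,-12,0,0,0.06,0.129,-0.217,0.06,-12,0,0,0.06,0.129,-0.217,0.06,-12,0,0,0.06,0.129,-0.217,0.06,-12,0,0,0.06,0.129,-0.217,0.06])

```text
time_s: 33.28
tcp_pos: [0.4249, 0.0747, 0.1626]
ee_rot: [[0.004, -0.129, 0.992], [0.002, 0.992, 0.129], [-1.0, 0.001, 0.004]]
wrist_force: [1.0, 0.3, 0.2]
gripper_width: 0.69
```

```bash
python3 -c "
from h import *
s=st();im=r.capture('wrist')[:,:,::-1];cv2.imwrite('pics/w20.png',im);blocks(cam('wrist',s),im,amin=500)
goto((.4217,.074,.011,97.5))"
```

```text
t33.28 tcp [0.4249 0.0747 0.1626] th97.4 F [1.  0.3 0.2] w 0.69 j [  32.    7.  -31.    0.  -52. -114.]
px [317. 185.] area 1098.5 at [0.4213 0.0743 0.02  ] [0.0318 0.0333] ang 7.4
row [-0.1, 0.2, -0.1] [0.1515, -0.0005, -0.0037] n>=3.6
```

View pics/w20.png

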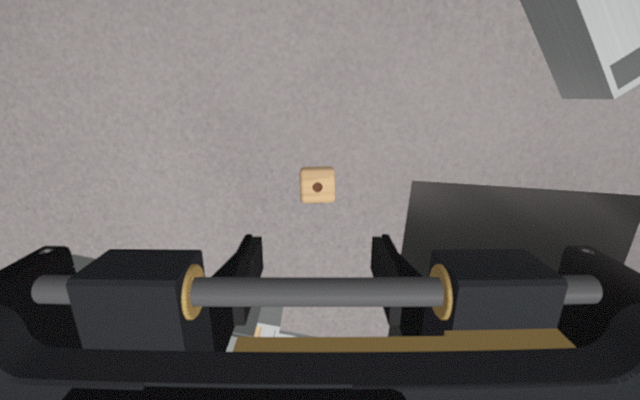

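>>> move_arm(increments=[0,0,0,0.04,0,-0.003,0.06,0,0,0,0.075,0,-0.003,0.06,0,0,0,0.1,0,-0.003,0.06,0,0,0,0.12,0,-0.003,0.06,0,0,0,0.135,0,-0.003,0.06,0,0,0,0.147,0,-0.003,0.06,0,0,0,0.15,0,-0.003,0.06,0,0,0,0.15,0,-0.003,0.06,0,0,0,0.15,0,-0.003,0.06])

```text
time_s: 34.08
tcp_pos: [0.4212, 0.0744, 0.0118]
ee_rot: [[0.002, -0.129, 0.992], [0.001, 0.992, 0.129], [-1.0, 0.001, 0.003]]
wrist_force: [1.0, 0.3, -0.5]
gripper_width: 0.691
```

>>> move_arm(increments=[0,0,0,0,0,0,0.0,0,0,0,0,0,0,0.0,0,0,0,0,0,0,0.0,0,0,0,0,0,0,0.0,0,0,0,0,0,0,0.0,0,0,0,0,0,0,0.0,0,0,0,0,0,0,0.0,0,0,0,0,0,0,0.0])

```text
time_s: 34.75
tcp_pos: [0.4202, 0.0744, 0.0115]
ee_rot: [[0.001, -0.13, 0.992], [0.001, 0.992, 0.13], [-1.0, 0.001, 0.002]]
wrist_force: [-1.1, 0.5, 5.4]
gripper_width: 0.387
```

```bash
python3 -c "
from h import *
st();k=f2w(0.0,-.025);goto((k[0],k[1],.22,85.4))"
```

```text
t34.75 tcp [0.4202 0.0744 0.0115] th97.4 F [-1.1  0.5  5.4] w 0.387 j [  32.   21.  -42.    0.  -27. -115.]
row [12.0, 0.1, -0.0] [-0.2083, -0.1676, 0.17] n>=7.6
```

>>> move_arm(increments=[0,0,0,-0.04,0,0,0.0,0,0,0,-0.08,0,0,0.0,0,0,0,-0.12,0,0,0.0,0,0,0,-0.16,0,0,0.0,0,0,0,-0.2,0,0,0.0,2,0,0,-0.21,-0.02,0.02,0.0,5,0,0,-0.21,-0.04,0.04,0.0,8,0,0,-0.21,-0.065,0.065,0.0,12,0,0,-0.21,-0.09,0.09,0.0,12,0,0,-0.21,-0.115,0.115,0.0,12,0,0,-0.21,-0.14,0.14,0.0,12,0,0,-0.21,-0.16,0.16,0.0])

```text
time_s: 35.75
tcp_pos: [0.6006, -0.0655, 0.2203]
ee_rot: [[0.0, 0.08, 0.997], [0.001, 0.997, -0.08], [-1.0, 0.001, 0.0]]
wrist_force: [-0.0, 0.6, -0.2]
gripper_width: 0.392
```

>>> move_arm(increments=[0,0,0,0,-0.0076,0.01,0.0,0,0,0,0,-0.0076,0.01,0.0,0,0,0,0,-0.0076,0.01,0.0,0,0,0,0,-0.0076,0.01,0.0])

```text
time_s: 36.08
tcp_pos: [0.6077, -0.0718, 0.2208]
ee_rot: [[-0.0, 0.079, 0.997], [0.001, 0.997, -0.079], [-1.0, 0.001, -0.0]]
wrist_force: [-0.6, 0.2, -1.0]
gripper_width: 0.385
```

```bash
python3 -c "
from h import *
s=st();k=f2w(0,-.026);goto((k[0],k[1],.150,85.4));im=r.capture('wrist')[:,:,::-1];cv2.imwrite('pics/w21.png',im)"
```

```text
t36.08 tcp [ 0.6077 -0.0718  0.2208] th85.4 F [-0.6  0.2 -1. ] w 0.385 j [   8.   21.   -2.   -0.  -67. -103.]
row [0.0, -0.0, -0.1] [0.0708, 0.001, 0.0023] n>=1.7
```

View pics/w21.png

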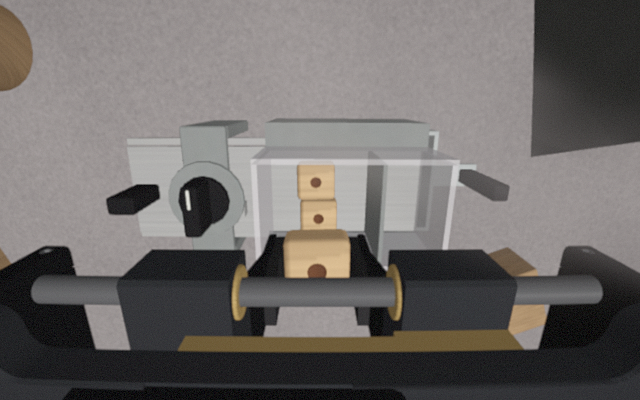

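>>> move_arm(increments=[0,0,0,0.03,0.001,0.002,0.0,0,0,0,0.055,0.001,0.002,0.0,0,0,0,0.076,0.001,0.002,0.0,0,0,0,0.082,0.001,0.002,0.0,0,0,0,0.082,0.001,0.002,0.0,0,0,0,0.082,0.001,0.002,0.044,0,0,0,0.082,0.001,0.002,0.044,0,0,0,0.082,0.001,0.002,0.044,0,0,0,0.082,0.001,0.002,0.044,0,0,0,0.045,0.001,0.002,0.044,0,0,0,0.01,0.001,0.002,0.044,0,0,0,0,0.001,0.002,0.044])

```text
time_s: 37.13
tcp_pos: [0.6136, -0.0718, 0.2283]
ee_rot: [[0.012, 0.079, 0.997], [-0.0, 0.997, -0.079], [-1.0, 0.001, 0.012]]
wrist_force: [1.0, 0.1, 0.7]
gripper_width: 0.508
```

```bash
python3 -c "
from h import *
s=st();im=r.capture('wrist')[:,:,::-1];cv2.imwrite('pics/w22.png',im)
k=f2w(0,-.025);h=f2w(-0.0,.1445)
goto((.624,.12,.25,130),(h[0],h[1],.2,175.4),s=dict(tcp_pos=np.r_[k[:2],.2207],ee_rot=Rt(85.4)))"
```

```text
t37.13 tcp [ 0.6136 -0.0718  0.2283] th85.5 F [1.  0.1 0.7] w 0.508 j [   8.   21.   -1.    0.  -67. -103.]
row [-44.6, 0.0, 0.0] [-0.0293, 0.1904, -0.0015] n>=6.2
row [-90.0, -0.0, -0.0] [0.0207, 0.1695, -0.0001] n>=6.3
```

View pics/w22.png

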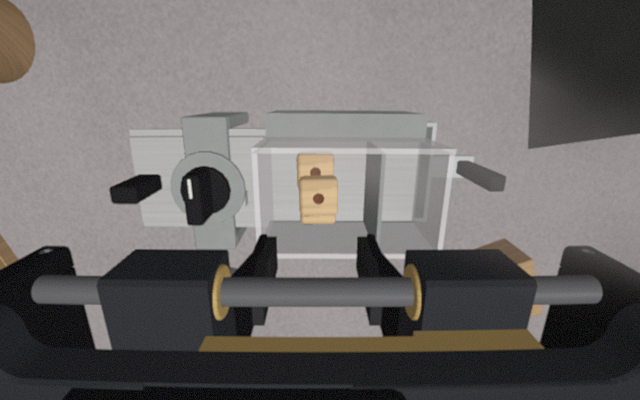

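>>> move_arm(increments=[-7,0,0,-0.03,0.03,0,0.05,-14,0,0,-0.03,0.07,0,0.05,-21,0,0,-0.03,0.11,0,0.05,-28,0,0,-0.03,0.15,0,0.05,-35,0,0,-0.03,0.17,0,0.05,-42,0,0,-0.03,0.17,0,0.05,-49,0,0,-0.03,0.17,0,0.05,-56,0,0,-0.03,0.17,0,0.05,-63,0,0,-0.03,0.17,0,0.05,-70,0,0,-0.03,0.17,0,0.05,-77,0,0,-0.02,0.17,0,0.05,-84,0,0,0.0,0.17,0,0.05])

```text
time_s: 38.18
tcp_pos: [0.6257, 0.0985, 0.2241]
ee_rot: [[0.008, -0.984, 0.177], [0.003, 0.177, 0.984], [-1.0, -0.007, 0.004]]
wrist_force: [0.7, -0.5, 0.3]
gripper_width: 0.575
```

>>> move_arm(increments=[-6,0,0,0.01,0,0,0.05,-6,0,0,0.01,0,0,0.05,-6,0,0,0.01,0,0,0.05])

```text
time_s: 38.43
tcp_pos: [0.6241, 0.0979, 0.2112]
ee_rot: [[0.0, -0.997, 0.082], [0.0, 0.082, 0.997], [-1.0, -0.0, 0.0]]
wrist_force: [0.2, -0.1, 0.7]
gripper_width: 0.571
```

```bash
python3 -c "
from h import *
s=st();im=r.capture('wrist')[:,:,::-1];cv2.imwrite('pics/w23.png',im)
goto((.6232,.1012,.067,175.4))"
```

```text
t38.43 tcp [0.6241 0.0979 0.2112] th175.3 F [ 0.2 -0.1  0.7] w 0.571 j [ 24.  23.  -0.   0. -66. -28.]
row [-0.1, 0.0, 0.1] [0.1451, 0.0019, 0.0029] n>=3.5
```

View pics/w23.png

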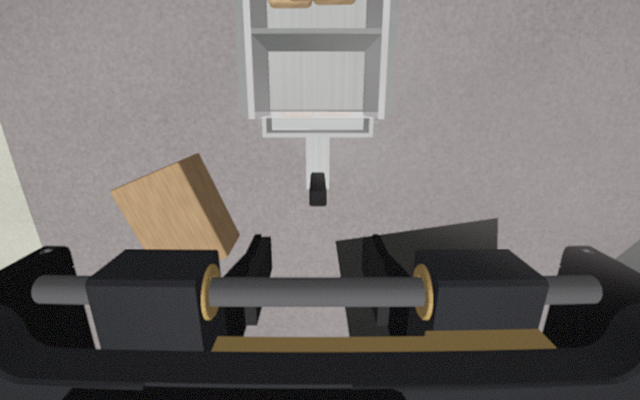

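>>> move_arm(increments=[0,0,0,0.03,0.001,0.003,0.05,0,0,0,0.06,0.001,0.003,0.05,0,0,0,0.09,0.001,0.003,0.05,0,0,0,0.115,0.001,0.003,0.05,0,0,0,0.135,0.001,0.003,0.05,0,0,0,0.144,0.001,0.003,0.05,0,0,0,0.144,0.001,0.003,0.05,0,0,0,0.144,0.001,0.003,0.05])

```text
time_s: 39.15
tcp_pos: [0.6246, 0.1015, 0.0686]
ee_rot: [[0.003, -0.997, 0.08], [0.001, 0.08, 0.997], [-1.0, -0.003, 0.001]]
wrist_force: [0.1, 0.6, 0.1]
gripper_width: 0.576
```

>>> move_arm(increments=[0,0,0,0,0,0,0.0,0,0,0,0,0,0,0.0,0,0,0,0,0,0,0.0,0,0,0,0,0,0,0.0,0,0,0,0,0,0,0.0,0,0,0,0,0,0,0.0,0,0,0,0,0,0,0.0,0,0,0,0,0,0,0.0,0,0,0,0,0,0,0.0,0,0,0,0,0,0,0.0,0,0,0,0,0,0,0.0])

```text
time_s: 40.07
tcp_pos: [0.6236, 0.1013, 0.0677]
ee_rot: [[0.001, -0.997, 0.079], [0.001, 0.079, 0.997], [-1.0, -0.001, 0.001]]
wrist_force: [-0.3, 0.8, 3.0]
gripper_width: 0.182
```

```bash
python3 -c "
from h import *
s=st();im=r.capture('wrist')[:,:,::-1];cv2.imwrite('pics/w24.png',im)"
```

```text
t40.07 tcp [0.6236 0.1013 0.0677] th175.4 F [-0.3  0.8  3. ] w 0.182 j [ 24.  31. -10.  -0. -49. -28.]
```

View pics/w24.png

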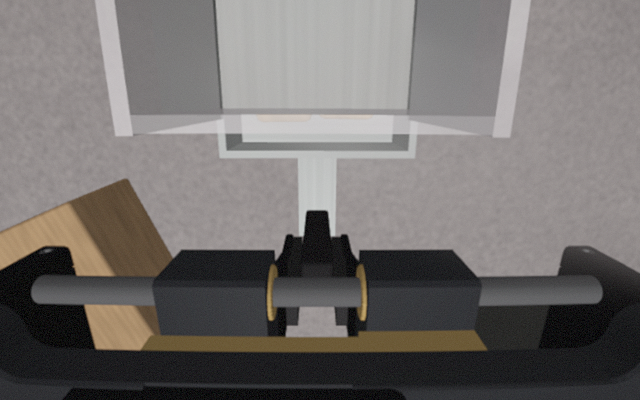

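>>> move_arm(increments=[0,0,0,0,0,0.003,0.0,0,0,0,0,0,0.008,0.0,0,0,0,0,0,0.016,0.0,0,0,0,0,0,0.024,0.0,0,0,0,0,0,0.033,0.0,0,0,0,0,0,0.042,0.0,0,0,0,0,0,0.051,0.0,0,0,0,0,0,0.06,0.0,0,0,0,0,0,0.069,0.0,0,0,0,0,0,0.078,0.0,0,0,0,0,0,0.087,0.0,0,0,0,0,0,0.096,0.0])

```text
time_s: 41.12
tcp_pos: [0.6312, 0.1978, 0.0678]
ee_rot: [[0.001, -0.997, 0.079], [0.0, 0.079, 0.997], [-1.0, -0.001, 0.0]]
wrist_force: [0.4, -5.3, 3.8]
gripper_width: 0.181
```

>>> move_arm(increments=[0,0,0,0,0,0.009,0.0,0,0,0,0,0,0.018,0.0,0,0,0,0,0,0.027,0.0,0,0,0,0,0,0.036,0.0,0,0,0,0,0,0.045,0.0,0,0,0,0,0,0.054,0.0,0,0,0,0,0,0.063,0.0,0,0,0,0,0,0.072,0.0,0,0,0,0,0,0.081,0.0,0,0,0,0,0,0.09,0.0,0,0,0,0,0,0.098,0.0,0,0,0,0,0,0.104,0.0])

```text
time_s: 42.12
tcp_pos: [0.6394, 0.3016, 0.0677]
ee_rot: [[0.001, -0.997, 0.079], [0.0, 0.079, 0.997], [-1.0, -0.001, 0.0]]
wrist_force: [0.7, -3.7, 2.7]
gripper_width: 0.181
```

>>> move_arm(increments=[0,0,0,0,0,0,0.0,0,0,0,0,0,0,0.0,0,0,0,0,0,0,0.0])

```text
time_s: 42.37
tcp_pos: [0.6396, 0.3027, 0.0677]
ee_rot: [[0.002, -0.997, 0.079], [0.003, 0.079, 0.997], [-1.0, -0.002, 0.003]]
wrist_force: [-1.4, 0.1, 4.2]
gripper_width: 0.18
```

```bash
python3 -c "
from h import *
s=st();im=r.capture('wrist')[:,:,::-1];cv2.imwrite('pics/w25.png',im)
goto((.4965,.372,s['tcp_pos'][2]+.001,182.5))"
```

```text
t42.37 tcp [0.6396 0.3027 0.0677] th175.5 F [-1.4  0.1  4.2] w 0.18 j [ 38.  37.   2.  -0. -55. -43.]
row [-7.0, 0.2, 0.1] [-0.0011, 0.1481, 0.0578] n>=3.8
```

View pics/w25.png

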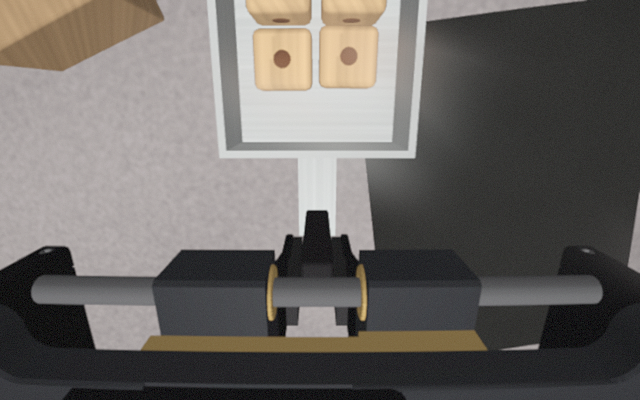

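>>> move_arm(increments=[0,0,0,0,0.004,0.0015,0.0,-0.3,0,0,0,0.011,0.004,0.0,-0.7,0,0,-0.0005,0.019,0.0075,0.0,-1.1,0,0,-0.0005,0.027,0.0105,0.0,-1.5,0,0,-0.001,0.035,0.0135,0.0,-1.9,0,0,-0.001,0.043,0.0165,0.0,-2.3,0,0,-0.001,0.051,0.02,0.0,-2.7,0,0,-0.001,0.059,0.023,0.0,-3.1,0,0,-0.001,0.067,0.026,0.0,-3.5,0,0,-0.001,0.074,0.029,0.0,-3.8,0,0,-0.001,0.08,0.0315,0.0,-4,0,0,-0.001,0.085,0.0335,0.0])

```text
time_s: 43.42
tcp_pos: [0.5564, 0.3411, 0.0682]
ee_rot: [[0.0, -1.0, 0.009], [0.001, 0.009, 1.0], [-1.0, -0.0, 0.001]]
wrist_force: [0.0, 0.2, -2.2]
gripper_width: 0.181
```

```bash
python3 -c "
from h import *
s=st()
goto((.4965,.372,s['tcp_pos'][2],182.5))"
```

```text
t43.42 tcp [0.5564 0.3411 0.0682] th179.5 F [ 0.   0.2 -2.2] w 0.181 j [ 46.  33.  -7.  -0. -50. -46.]
row [-3.0, 0.0, 0.0] [-0.0, 0.0602, 0.0303] n>=1.6
```

>>> move_arm(increments=[-0.3,0,0,0,0.006,0.003,0.0,-0.7,0,0,0,0.013,0.0065,0.0,-1.1,0,0,0,0.02,0.01,0.0,-1.5,0,0,0,0.028,0.014,0.0,-1.9,0,0,0,0.036,0.018,0.0,-2.3,0,0,0,0.043,0.0215,0.0,-2.6,0,0,0,0.05,0.025,0.0,-2.8,0,0,0,0.055,0.0275,0.0,-3,0,0,0,0.059,0.0295,0.0,-3,0,0,0,0.06,0.03,0.0,-3,0,0,0,0.06,0.03,0.0,-3,0,0,0,0.06,0.03,0.0])

```text
time_s: 44.42
tcp_pos: [0.4978, 0.3714, 0.0685]
ee_rot: [[0.001, -0.999, -0.042], [0.001, -0.042, 0.999], [-1.0, -0.001, 0.001]]
wrist_force: [-0.6, 0.7, -2.8]
gripper_width: 0.184
```

>>> move_arm(increments=[0,0,0,0,0,0,0.0,0,0,0,0,0,0,0.05,0,0,0,0,0,0,0.05,0,0,0,0,0,0,0.05,0,0,0,0,0,0,0.05,0,0,0,0,0,0,0.05,0,0,0,-0.03,0,0,0.05,0,0,0,-0.07,0,0,0.05,0,0,0,-0.11,0,0,0.05,0,0,0,-0.15,0,0,0.05,0,0,0,-0.19,0,0,0.05,0,0,0,-0.2,0,0,0.05])

```text
time_s: 45.42
tcp_pos: [0.5, 0.3728, 0.2771]
ee_rot: [[0.012, -0.999, -0.044], [0.009, -0.043, 0.999], [-1.0, -0.012, 0.009]]
wrist_force: [0.5, 0.7, 0.6]
gripper_width: 0.569
```

>>> move_arm(increments=[0,0,0,-0.02,0,0.04,0.05,0,0,0,-0.02,0,0.06,0.05,0,0,0,-0.02,0,0.06,0.05,0,0,0,-0.02,0,0.06,0.05])

```text
time_s: 45.75
tcp_pos: [0.4945, 0.432, 0.2878]
ee_rot: [[0.0, -0.999, -0.044], [0.0, -0.044, 0.999], [-1.0, -0.0, 0.0]]
wrist_force: [-0.0, 0.4, -0.7]
gripper_width: 0.577
```

```bash
python3 -c "
from h import *
s=st();im=r.capture('wrist')[:,:,::-1];cv2.imwrite('pics/w26.png',im)
im=r.capture('top')[:,:,::-1];cv2.imwrite('pics/t26.png',im);im=r.capture('scene')[:,:,::-1];cv2.imwrite('pics/s26.png',cv2.resize(im[150:330,140:500],None,fx=2.2,fy=2.2))"
```

```text
t45.75 tcp [0.4945 0.432  0.2878] th-177.5 F [-0.   0.4 -0.7] w 0.577 j [ 55.  23.  11.   0. -77. -53.]
```

View pics/w26.png

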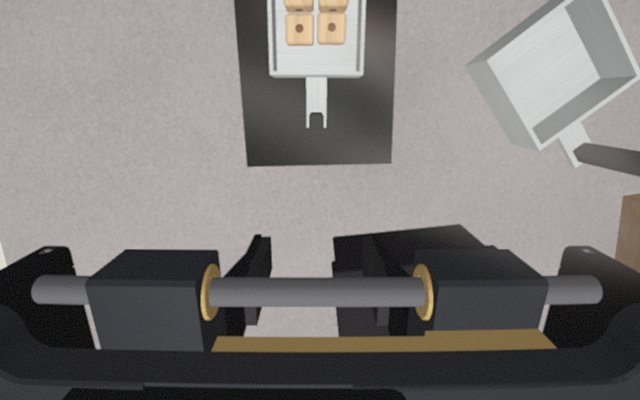

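View pics/t26.png

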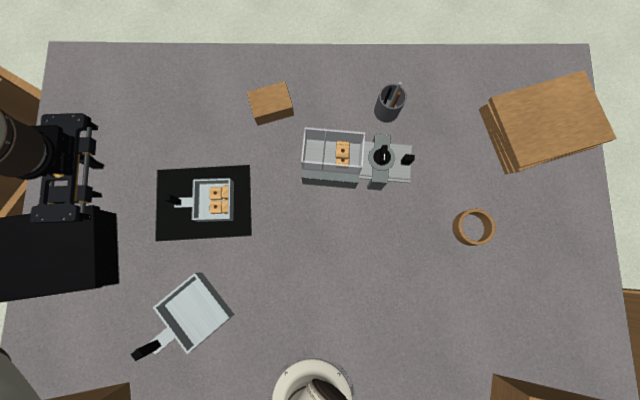

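View pics/s26.png

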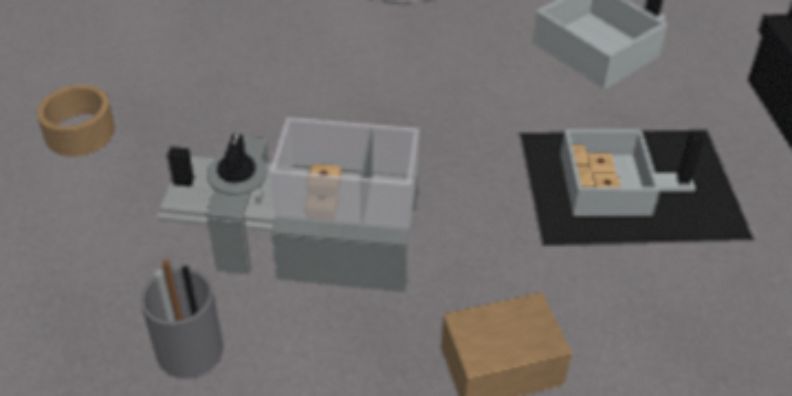

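```bash
python3 -c "
import cv2,numpy as np
im=cv2.imread('pics/t26.png');a=cv2.resize(im[120:195,295:420],None,fx=6,fy=6,interpolation=cv2.INTER_CUBIC);b=cv2.resize(im[165:225,160:245],None,fx=6,fy=6,interpolation=cv2.INTER_CUBIC)
cv2.imwrite('pics/z26a.png',np.clip(a*1.0,0,255));cv2.imwrite('pics/z26b.png',b)
from h import *
C=cam('top');z=np.array([(118,100)]);
"
```

```text
[ WARN:0@0.109] global loadsave.cpp:1063 imwrite_ Unsupported depth image for selected encoder is fallbacked to CV_8U.
```

View pics/z26a.png

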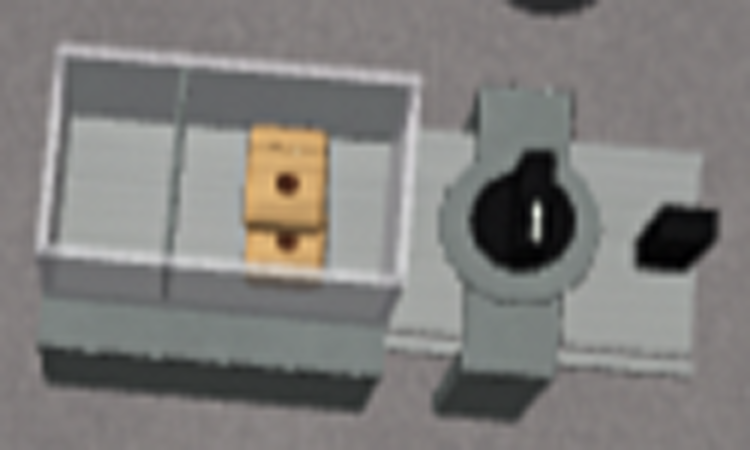

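View pics/z26b.png

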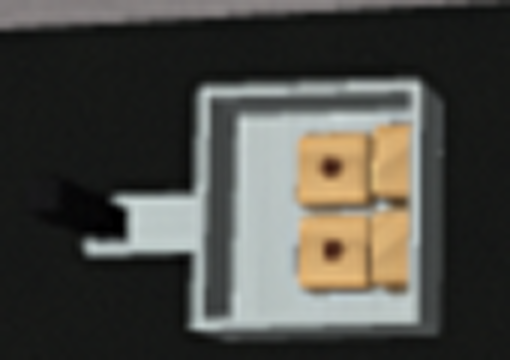

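```bash
python3 -c "
from station import r
print(r.finish_job())"
```

```text
the job is handed in; nothing more can be done
None
```

The portion is made up and the job was handed in at about 46 s; no verdict was reported.

**What I did, in order:**
1. I slid the small pan from the mat to its place under the feeder's outlet.
2. I turned the lock knob anticlockwise until it hit its end stop.
3. I drew the gate about 51.5 mm, by the measured tool travel. The four portion blocks dropped into the pan while the reserve bay stayed shut.
4. I shut the gate and turned the knob clockwise to its end stop.
5. I put the three loose blocks into the reserve bay.
6. I slid the pan, with its blocks, back onto the mat.

**Last checks:**
- **Pan:** it stands upright on the mat with four blocks in it. Two lie flat, and the other two lean against the tray wall.
- **Reserve bay:** I watched each of the three blocks land. The last one came to rest on top of the other two, and the last pictures show only two of the three.
- **Table and portion cell:** the pictures show no blocks left on the table, and the portion cell is empty.
- **Gate:** the handle came back to its shut position, and the gate pushed back with about 8.5 N.
- **Knob:** the moment rose to about 0.66 N m at the clockwise stop. The bar measured about 2° off the feeder's x axis, which I put down to error in my yaw estimate.
- **Bystanders:** the tape roll, carton, pen cup and bigger pan look unmoved.

No check failed. The top camera put the feeder about 2 mm off from the wrist camera, so I used the wrist figure.

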